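Square up a filter cell's plates and pin them together

ROBOT

A 6-joint arm with a two-finger parallel gripper is mounted at the origin on a cart in front of the work surface, level with it; the furniture and walls round the work are solid. World frame = base frame: x ahead of the robot, y to its left, z up, the work surface at z = 0. Lengths are in m, angles in rad, forces in N, time in s.
With the tool pointing down it reaches from about 0.25 to 0.725 m from the base axis. Payload 4 kg.
Tool frame: the origin (TCP) lies at the very end of the fingers, on their centre line; the grasp point (between the pads) lies 19 mm behind it (bot.pinch_z is the distance from the TCP to the grasp point, in m); z points along the fingers, x is the direction in which the jaws open and shut, and the axes are right-handed (so a half turn about z gives the same grasp; the last joint's range is limited). The gripper opens to 85 mm and grips with 20 to 120 N. Pads are 22 mm wide; open, the fingers measure 114 mm over their backs; the gripper's body (76 mm by 85 mm) begins 54 mm behind the grasp point. The pads swing forward as they close: fully open they stand 13 mm farther back than shut.
Start: joints at [1.101, 0.241, 0.005, 1.335, 0, 1.571], TCP at [0.226, 0.446, 0.231] pointing down, gripper open.
Joint ranges: [-2.72, 2.72], [-1.05, 1.87], [-1.09, 1.28], [-1.99, 2.15], [-1.42, 1.44], [-3.14, 3.14]. Speed limits (rad/s): [2.79, 2.79, 3.14, 3.14, 3.14, 3.14].

INTERFACE

Orientations are given as a unit quaternion [x, y, z, w].
In Python, from workcell import bot gives the robot as it stands. The module is installed in compiled form; this text tells all that it offers.
- The arm moves only by the shell command python3 -m inch 'ROWS'. ROWS is JSON, a list of rows, each a list of 7 numbers: the shift along the tool's x, y, z scaled (see below), then the turn, a rotation vector about the tool's x, y, z scaled (see below), then the gripper command: -1 is fully open, 1 is shut, values between are in proportion. In form: [[x, y, z, wx, wy, wz, gripper], ...]. A call has exactly 8 rows; each row shifts and turns the commanded pose from where the row before left it, along the tool's axes as they then stand; what a row does not reach is not made up. The controller multiplies each number of a shift by 2.5 cm and each number of a turn by 180 degrees. A row lasts 1/10 s, in which the tool goes at most 50 mm and 8.59 degrees, less where a joint would pass 70% of its speed; a pose out of reach is approached as far as the arm can. A call with a number of a shift or a turn outside -1 to 1 is refused whole. A call with a gripper value outside its range is refused whole. The fingers move at their own pace and stop on an object; the grip force is fixed at half the most. Time passes only in rows, so rows that do not move let the fingers close, or fill a call up. It gives the time, the measured TCP pose, the force and the opening at its end, in the units of the state.
- bot.get_obs(): the state, without advancing time (a new reading comes with each control period).
- bot.camera(name): name is "side" or "top" or "wrist"; returns (picture, depth): 400x640x3 uint8, blue, green, red; 400x640 float32, m along the optical axis (not along the pixel's ray), 0 where there is no reading.
- bot.get_calibration(name): a dict with "vfov" (degrees; the focal length in pixels is half the picture's height over the tangent of half this angle, whatever the lens; pixels are square), "cx", "cy" (the principal point, pixels), "R" (3x3) and "t" (3): a world point X has camera coordinates R X + t. Camera axes: x right, y down, z forward; pixel columns grow to the right and rows downward; lengths in m; the calibration is good to about 2 mm. A picture is of the moment at which its call begins: read the wrist's pose just before it. get_calibration takes no time and is no camera call; for the wrist camera it gives the pose at the moment of the call.
- bot.job_done(): hands the job in, once; it reports no verdict.
The state is a dict: "clock": time; "joint_pos": joint angles; "joint_vel": joint speeds; "tau": joint torques, N m; "eef_pos": TCP position; "tool_rot": TCP orientation; "ft_force": force on the tool from outside, world axes, zero at the start; "ft_torque": the same for the moment, N m; "grip_width": finger opening in m.
Only numpy, scipy, OpenCV 4.12 (cv2) and the standard library are available. Lean on these libraries where they do the work, as an engineer would, in place of code of your own. Each camera call takes 0.05 s, during which the arm holds its last target.

TASK

Get the little filter cell ready for clamping: push the sides of its three loose plates, without lifting them off, until all three have swung back flush with the metal base. Then take the red-gripped alignment pin out of the grey tool block and pass it gently down through the pin holes at the plates' free ends into the bore of the base, feeling for the hole where it catches instead of forcing it, until its grip rests on the cover plate. Leave the mortar, the petri dish and the forceps where they are.

Things in the scene. Friction and masses are not known exactly. Their poses are not given: they have to be found in the camera images.
- cell_base: Filter cell's base: aluminium block fixed to the bench, 134 mm long (x), 90 wide (y), 26 high, plain upright flanks (y = +-45 mm). Origin: centre of its underside, z up. Pin bore at x = -48 mm, fixed post at x = +48 mm. Four foot lugs, 13 mm high, stick out 21 mm beyond the short ends only (|y| 17 to 39 mm), a brass hose barb 22 mm beyond the +x end.
- cell_post (a point): Top of the fixed steel post, 10 mm thick, 58 mm above the bench. On it hang three loose plates, stacked flat on the base, each 130 x 90 x 8 mm with two 11.5 mm holes 96 mm apart: post hole and pin hole. From below: white, blue (square window), light grey cover. Each stands fanned round the post by up to 0.18 rad (pin hole up to 17 mm) to either side; top of stack 50 mm above the bench.
- cell_bore (a point): Mouth of the pin bore, on the base's top face 26 mm above the bench: upright blind hole, 11.2 mm wide, 20 mm deep, under the plates; x towards the post, z up. With the plates' sides flush with the base's flanks all pin holes lie over it. About 1 N near the pin end swings a plate; it carries those above it along, not those below. Only the cover plate's pose is given: see or feel the other two.
- cover_plate: Topmost loose plate, light grey, 130 x 90 x 8 mm, about 0.22 kg. Origin: centre of its post hole, at its underside; z up; its pin hole lies 96 mm along its -x. In the middle of its top (48 mm along -x) is a brass port, 18 mm thick, 13 mm high. Both its ends reach 17 mm beyond its holes.
- cover_plate_pinhole (a point): Centre of the cover plate's 11.5 mm pin hole, at the plate's top face (50 mm above the bench). Axes as the plate's.
- pin: The alignment pin as a whole, about 60 g. Origin: centre of its foot; z up along the pin. Steel shank of 10 mm diameter, 42 mm long, with a tapered nose (5 mm across at the foot, full size 9 mm higher), then the red grip. It stands upright in the tool block, foot 8 mm above the bench.
- pin_grip (a point): Centre of the pin's red grooved grip: a cylinder of 20 mm diameter, 44 mm high. The shoulder under the grip lies 22 mm below this point, the pin's foot 64 mm below. While the pin stands in the tool block its shoulder rests on the block's top and this point is 72 mm above the bench; fully home in the cell it is 46 mm above the bore's mouth (72 mm above the bench).
- tool_block: Grey plastic block fixed to the bench, 80 mm (x) by 52 (y) by 50 high. Origin: centre of its underside. The pin stands in a 13 mm hole right through its middle; two brass hose fittings, 16 mm high, 13 mm thick, stand on its top at x = +-31 mm, y = 12 mm.
- mortar: Bystander: white mortar, 94 mm across, 55 mm high, loose. Origin: centre of its underside.
- petri_b: Bystander: closed petri dish with pink medium, 90 mm across, 15 mm high, loose. Origin: centre of its underside.
- forceps: Bystander: steel forceps, 134 mm long (its y), 8 mm high, lying loose. Origin: centre of its underside.
Not all that is in view belongs to the job. Leave any pink look-alike of the cover_plate alone.

How it is judged:
By the outcome, as a careful person would: the job done as asked, in the order asked, and still so for the second after the job is handed in, with the robot touching nothing.
It also fails if it takes over 64 s, if anything falls off the work surface, if the arm or the gripper's body presses on something with over 40 N, if the wrist force passes 120 N, or if a joint passes its speed limit or range.

## Working session

There is one attempt and no reset: what is moved stays moved. The work goes in short steps, Python scripts to look and compute and a shell command to move; the robot and the scene stay as the last step left them, time stands still between calls to the robot, and variables do not carry over. Pictures are saved under pics/ and viewed, and the job is handed in when it is done.

```bash
mkdir -p pics; ls; cat > h.py <<'E'
import numpy as np, cv2
from workcell import bot
def cam(n):
    c=bot.get_calibration(n); im,d=bot.camera(n); f=200/np.tan(np.radians(c['vfov'])/2)
    return im,d,c,f
def px2w(u,v,d,c,f):
    p=np.array([(u-c['cx'])/f*d,(v-c['cy'])/f*d,d]); return np.array(c['R']).T@(p-np.array(c['t']))
def w2px(X,c,f):
    p=np.array(c['R'])@np.array(X)+np.array(c['t']); return c['cx']+f*p[0]/p[2],c['cy']+f*p[1]/p[2]
def plane(u,v,z,c,f):
    R=np.array(c['R']);o=-R.T@np.array(c['t']);r=R.T@np.array([(u-c['cx'])/f,(v-c['cy'])/f,1]);return o+r*(z-o[2])/r[2]
E
python3 - <<'E'
from h import *
print(bot.get_obs())
for n in ['top','side','wrist']:
    im,d,c,f=cam(n); cv2.imwrite(f'pics/{n}0.png',im); np.save(f'pics/{n}0.npy',d); print(n,c,f)
E
```

```text
pics
{'clock': 0.0, 'joint_pos': array([ 1.10097674e+00,  2.41382192e-01,  3.73809246e-03,  1.33519336e+00,
       -2.16099463e-06,  1.57081363e+00]), 'joint_vel': array([-2.26048568e-05,  2.17578249e-04,  5.08639442e-04,  1.88897071e-04,
        2.63903045e-04,  1.62163782e-03]), 'tau': array([ 2.54387443e-03, -3.72316611e+01,  2.52409083e+01,  1.68967660e-02,
        1.81634232e-04,  1.12454038e-05]), 'eef_pos': array([0.22608141, 0.44526951, 0.23043362]), 'tool_rot': array([ 8.52273239e-01,  5.23095865e-01, -8.69228761e-04,  5.34791084e-04]), 'ft_force': array([-0.4937283 ,  0.31675554, -0.97317753]), 'ft_torque': array([-0.00264356, -0.01354344,  0.02480434]), 'grip_width': 0.08516853681124066}
top {'vfov': 55.54806520453862, 'cx': 320.75683576118917, 'cy': 202.0382110045249, 'R': array([[ 0.00378024, -0.99998959,  0.00255371],
       [-0.98570422, -0.00415638, -0.16843368],
       [ 0.16844254, -0.00188049, -0.98570968]]), 't': array([-0.05691364,  0.49992539,  1.19136277])} 379.75083171282563
side {'vfov': 43.78921028016813, 'cx': 323.6006117453935, 'cy': 204.35041807241788, 'R': array([[ 0.9537306 , -0.30040874, -0.01235009],
       [-0.19687587, -0.59293701, -0.78081085],
       [ 0.22723957,  0.74711464, -0.62464541]]), 't': array([-0.4996263 ,  0.11234601,  1.58715709])} 497.6510219185577
wrist {'vfov': 67.58586404806171, 'cx': 323.1549062385762, 'cy': 202.42643119786004, 'R': array([[ 0.45173614,  0.89215057, -0.00135205],
       [ 0.85089923, -0.43039222,  0.30121925],
       [ 0.26815101, -0.13722208, -0.95355395]]), 't': array([-0.49987773, -0.038888  ,  0.37807577])} 298.83617220847935
```

View pics/top0.png

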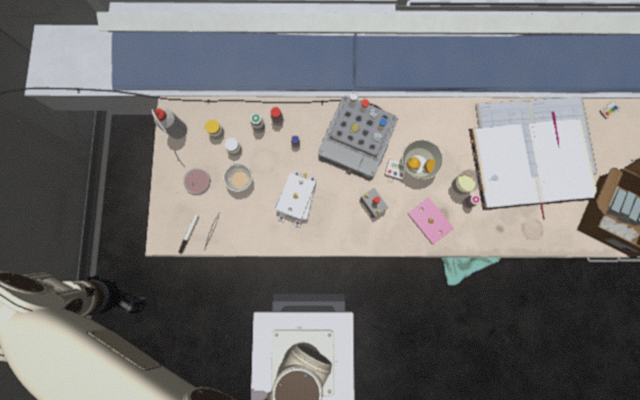

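View pics/side0.png

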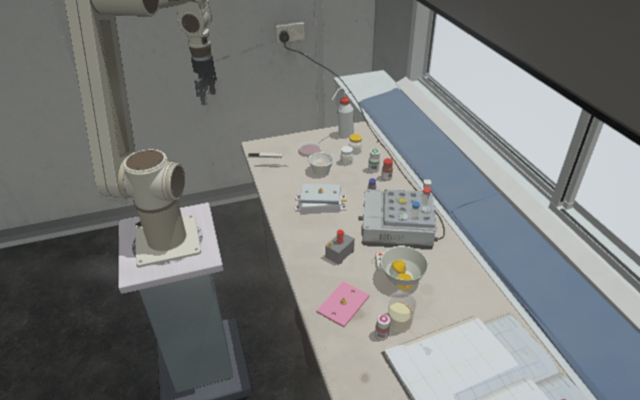

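View pics/wrist0.png

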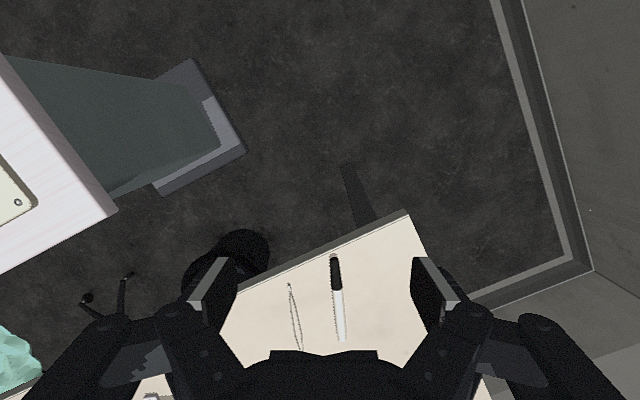

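```bash
python3 - <<'E'
from h import *
im=cv2.imread('pics/top0.png');d=np.load('pics/top0.npy')
c=bot.get_calibration('top');f=200/np.tan(np.radians(c['vfov'])/2)
a=im[160:240,260:340]; a=cv2.resize(a,None,fx=7,fy=7,interpolation=cv2.INTER_CUBIC); cv2.imwrite('pics/t1.png',a)
a=im[180:230,350:400]; a=cv2.resize(a,None,fx=8,fy=8,interpolation=cv2.INTER_CUBIC); cv2.imwrite('pics/t2.png',a)
im=cv2.imread('pics/side0.png')
a=im[170:220,285:360]; a=cv2.resize(a,None,fx=10,fy=10,interpolation=cv2.INTER_CUBIC); cv2.imwrite('pics/s1.png',a)
for u,v in [(296,198),(374,205),(300,176),(238,178),(196,181)]:
    print(u,v,px2w(u,v,d[v,u],c,f))
E
```

```text
296 198 [0.51091529 0.02491524 0.05474029]
374 205 [ 0.48951584 -0.22635721  0.05231976]
300 176 [0.59679651 0.01591684 0.00073176]
238 178 [0.58433467 0.22201737 0.02009559]
196 181 [0.57540319 0.36457543 0.01150358]
```

View pics/t1.png

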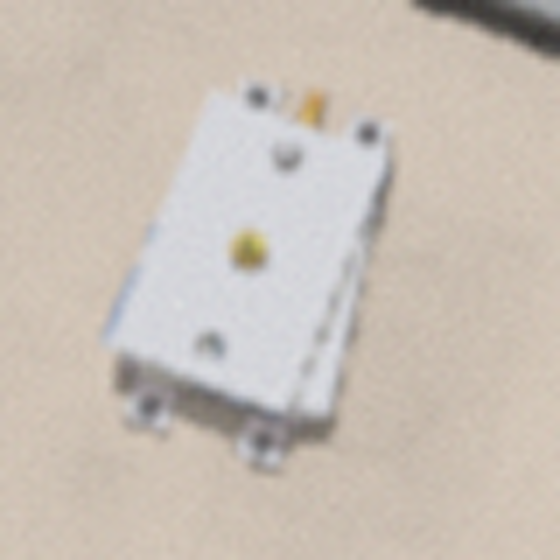

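View pics/t2.png

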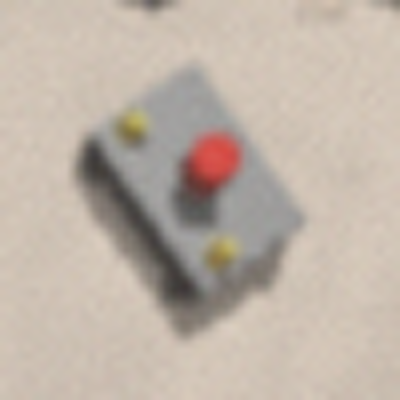

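View pics/s1.png

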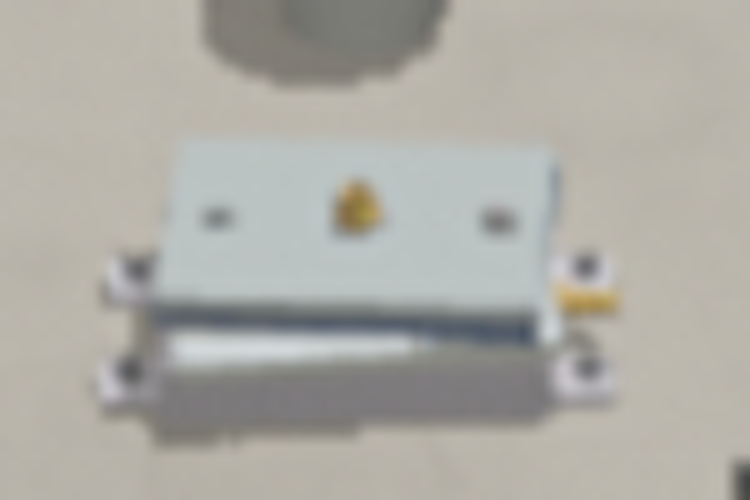

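```bash
cat >> h.py <<'E'
from scipy.spatial.transform import Rotation as Rn
def tool():
    o=bot.get_obs(); return np.array(o['eef_pos']),Rn.from_quat(o['tool_rot']),o
def togo(p,yaw_y=None,off=(0,0,0)):
    """print tool-frame shift in rows-units to TCP p, and turn (deg about tool z) so that tool y has world yaw yaw_y"""
    e,R,o=tool(); d=R.inv().apply(np.array(p)-e)
    print('clock',round(o['clock'],2),'e',e.round(4),'y yaw',np.degrees(np.arctan2(*R.apply([0,1,0])[[1,0]])).round(2),'tilt',R.apply([0,0,1]).round(4),'shift mm',(d*1e3).round(2),'units',(d/.025).round(3))
E
python3 - <<'E'
from h import *
c=bot.get_calibration('wrist'); R=np.array(c['R']);C=-R.T@np.array(c['t'])
e,T,o=tool(); print(C, T.inv().apply(C-e), 'fwd in tool',T.inv().apply(R[2]),'right',T.inv().apply(R[0]))
togo([.45,.04,.25])
E
```

```text
[0.15754317 0.48115266 0.37166714] [ 0.00058683 -0.07733434 -0.14101762] fwd in tool [7.47945439e-04 3.01211254e-01 9.53557141e-01] right [ 9.99999336e-01 -1.06085790e-03 -4.49267889e-04]
clock 0.15 e [0.2261 0.4454 0.2307] y yaw -26.92 tilt [-7.0e-04 -1.4e-03 -1.0e+00] shift mm [-260.2   383.14  -18.95] units [-10.408  15.326  -0.758]
```

```bash
cat >> h.py <<'E'
def arc(p,yaw_y,n):
    e,R,o=tool(); y0=np.degrees(np.arctan2(*R.apply([0,1,0])[[1,0]])); dy=(yaw_y-y0+180)%360-180
    M=sum((Rn.from_euler('z',dy*k/n,degrees=True)*R).as_matrix() for k in range(n))
    s=np.linalg.solve(M,np.array(p)-e)/.025
    print('clock',round(o['clock'],2),'e',e.round(4),'y yaw',round(y0,2),'dyaw',round(dy,2),'n',n,'row shift',s.round(3),'turn',round(-dy/n/180,4))
E
python3 -c "
from h import *
arc([.515,.04,.20],-107,24)"
```

```text
clock 0.15 e [0.2261 0.4454 0.2307] y yaw -26.92 dyaw -80.08 n 24 row shift [0.168 0.885 0.051] turn 0.0185
```

```bash
python3 -m inch '[[0.168,0.885,0.05,0,0,0.0185,-1],[0.168,0.885,0.05,0,0,0.0185,-1],[0.168,0.885,0.05,0,0,0.0185,-1],[0.168,0.885,0.05,0,0,0.0185,-1],[0.168,0.885,0.05,0,0,0.0185,-1],[0.168,0.885,0.05,0,0,0.0185,-1],[0.168,0.885,0.05,0,0,0.0185,-1],[0.168,0.885,0.05,0,0,0.0185,-1]]'
python3 -m inch '[[0.168,0.885,0.05,0,0,0.0185,-1],[0.168,0.885,0.05,0,0,0.0185,-1],[0.168,0.885,0.05,0,0,0.0185,-1],[0.168,0.885,0.05,0,0,0.0185,-1],[0.168,0.885,0.05,0,0,0.0185,-1],[0.168,0.885,0.05,0,0,0.0185,-1],[0.168,0.885,0.05,0,0,0.0185,-1],[0.168,0.885,0.05,0,0,0.0185,-1]]'
python3 -c "
from h import *
arc([.515,.04,.20],-107,8)"
```

```text
clock: 0.95
eef_pos: [0.3849, 0.3618, 0.2208]
tool_rot: [0.95, 0.312, -0.0, 0.0]
ft_force: [0.2, -0.9, -0.3]
grip_width: 0.0853
clock: 1.75
eef_pos: [0.4883, 0.2162, 0.2108]
tool_rot: [0.996, 0.084, -0.0, 0.0]
ft_force: [1.3, 0.1, -1.0]
grip_width: 0.0854
clock 1.75 e [0.4883 0.2162 0.2108] y yaw -80.34 dyaw -26.66 n 8 row shift [0.166 0.884 0.054] turn 0.0185
```

```bash
python3 -m inch '[[0.166,0.885,0.05,0,0,0.0185,-1],[0.166,0.885,0.05,0,0,0.0185,-1],[0.166,0.885,0.05,0,0,0.0185,-1],[0.166,0.885,0.05,0,0,0.0185,-1],[0.166,0.885,0.05,0,0,0.0185,-1],[0.166,0.885,0.05,0,0,0.0185,-1],[0.166,0.885,0.05,0,0,0.0185,-1],[0.166,0.885,0.05,0,0,0.0185,-1]]'
python3 - <<'E'
from h import *
import pickle
im,d,c,f=cam('wrist'); cv2.imwrite('pics/w1.png',im); np.save('pics/w1.npy',d); pickle.dump((c,f),open('pics/w1.pkl','wb'))
E
```

```text
clock: 2.55
eef_pos: [0.5151, 0.0398, 0.2008]
tool_rot: [0.989, -0.148, -0.0, 0.0]
ft_force: [-0.6, -0.6, 0.0]
grip_width: 0.0855
```

View pics/w1.png

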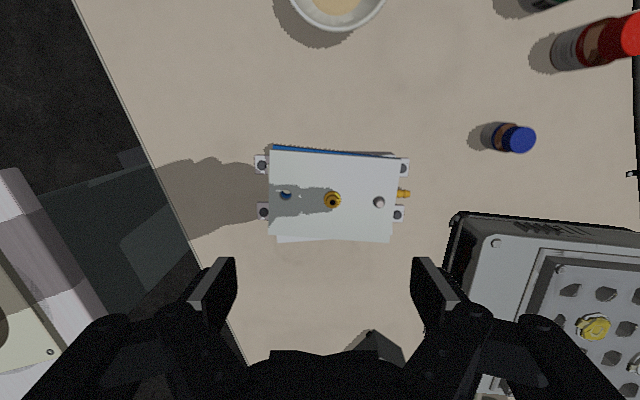

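```bash
python3 - <<'E'
from h import *
im=cv2.imread('pics/w1.png')
a=im[135:255,245:420]; a=cv2.resize(a,None,fx=4.5,fy=4.5,interpolation=cv2.INTER_CUBIC); cv2.imwrite('pics/w1z.png',a)
E
```

```text
(no output)
```

View pics/w1z.png

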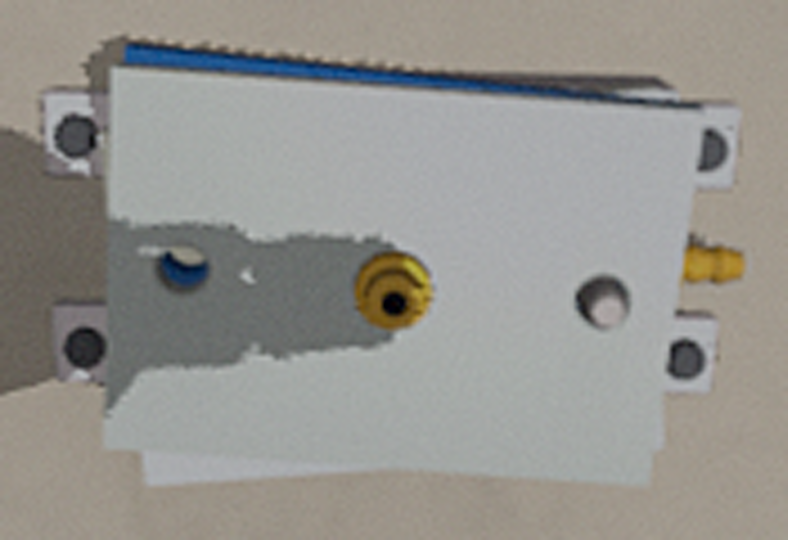

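```bash
python3 - <<'E'
from h import *
import pickle
from scipy.optimize import least_squares
c,f=pickle.load(open('pics/w1.pkl','rb')); d=np.load('pics/w1.npy')
P=[(44,90),(47,172),(55,303),(60,378),(738,105),(732,187),(717,318),(711,390)]
B=[(-88,39),(-88,17),(-88,-17),(-88,-39),(88,39),(88,17),(88,-17),(88,-39)]
W=np.array([plane(245+u/4.5,135+v/4.5,.013,c,f) for u,v in P])[:,:2]; B=np.array(B)/1e3
g=lambda q:(q[:2]+B@np.array([[np.cos(q[2]),np.sin(q[2])],[-np.sin(q[2]),np.cos(q[2])]])-W).ravel()
r=least_squares(g,[.51,.025,-.3],loss='soft_l1',f_scale=.001); print(r.x,np.degrees(r.x[2]),(r.fun.reshape(-1,2)*1e3).round(1))
x,y,a=r.x; R=np.array([[np.cos(a),-np.sin(a)],[np.sin(a),np.cos(a)]])
w=lambda p:np.array([x,y])+R@np.array(p)
print('post pred',w([.048,0]),'bore',w([-.048,0]))
pt=lambda u,v,z:R.T@(plane(245+u/4.5,135+v/4.5,z,c,f)[:2]-[x,y])*1e3
print('post meas',pt(605,309,.058)); print('hole cover',pt(184,267,.050))
for n,p in dict(c_tl=(112,67),c_tr=(700,105),c_bl=(104,448),c_br=(650,485)).items(): print(n,pt(*p,.05).round(1))
print('blue tl',pt(126,43,.042)); print('white bl',pt(147,485,.034),'white br',pt(390,470,.034))
print('z cover',[px2w(u,v,d[v,u],c,f)[2] for u,v in [(300,160),(350,225),(290,225)]], px2w(230,200,d[200,230],c,f)[2])
E
```

```text
[ 0.52069688  0.02682807 -0.3143666 ] -18.011879653447277 [[-2.2  2.1]
 [-2.5  0.4]
 [-2.8  0.7]
 [-3.6 -0.6]
 [ 3.8  0.5]
 [ 2.7 -0.7]
 [ 3.  -0.4]
 [ 2.  -2.3]]
post pred [0.56634452 0.01198579] bore [0.47504924 0.04167035]
post meas [46.8469013 -1.4717446]
hole cover [-47.2616028    4.09938335]
c_tl [-62.   48.7]
c_tr [65.6 42.9]
c_bl [-66.9 -40.6]
c_br [ 62.5 -47.7]
blue tl [-60.09704463  52.89785314]
white bl [-59.57979634 -57.56886709] white br [  1.231726  -52.2814411]
z cover [np.float64(0.048978935751114804), np.float64(0.04849362998131488), np.float64(0.0476977506857192)] -0.001029540407252
```

```bash
cat >> h.py <<'E'
BX,BY,BA=.5205,.0262,np.radians(-18.0)
def b2w(x,y,z=0): return np.array([BX+(np.cos(BA)*x-np.sin(BA)*y)/1e3,BY+(np.sin(BA)*x+np.cos(BA)*y)/1e3,z])
def w2b(p): q=np.array(p)[:2]-[BX,BY]; return np.array([np.cos(BA)*q[0]+np.sin(BA)*q[1],-np.sin(BA)*q[0]+np.cos(BA)*q[1]])*1e3
def st():
    e,R,o=tool(); F=o['ft_force']; b=Rn.from_euler('z',-BA)
    print('t',round(o['clock'],2),'base mm',w2b(e).round(2),'z',(e[2]*1e3).round(2),'yaw',np.degrees(np.arctan2(*R.apply([0,1,0])[[1,0]])).round(2),'tilt',R.apply([0,0,1]).round(4),'F base',b.apply(F).round(2),'w',o['grip_width'].round(4))
E
python3 -c "
from h import *
st(); arc(b2w(-48,-86,.16),-108,8)"
```

```text
Traceback (most recent call last):
  File "h.py", line 29, in st
    print('t',round(o['clock'],2),'base mm',w2b(e).round(2),'z',(e[2]*1e3).round(2),'yaw',np.degrees(np.arctan2(*R.apply([0,1,0])[[1,0]])).round(2),'tilt',R.apply([0,0,1]).round(4),'F base',b.apply(F).round(2),'w',o['grip_width'].round(4))
                                                                                                                                                                                                                      ^^^^^^^^^^^^^^^^^^^^^
AttributeError: 'float' object has no attribute 'round'
```

```bash
sed -i "s/o\['grip_width'\].round(4)/round(o['grip_width'],4)/" h.py
python3 -c "
from h import *
st(); arc(b2w(-48,-86,.10),-108,8)"
```

```text
t 2.6 base mm [-8.92  8.24] z 200.61 yaw -107.24 tilt [-0.0017 -0.0027 -1.    ] F base [ 0.32 -2.16  0.48] w 0.0853
clock 2.6 e [0.5146 0.0368 0.2006] y yaw -107.24 dyaw -0.76 n 8 row shift [-0.198  0.468  0.505] turn 0.0005
```

```bash
python3 -m inch '[[-0.2,0.47,0.5,0,0,0.0005,1],[-0.2,0.47,0.5,0,0,0.0005,1],[-0.2,0.47,0.5,0,0,0.0005,1],[-0.2,0.47,0.5,0,0,0.0005,1],[-0.2,0.47,0.5,0,0,0.0005,1],[-0.2,0.47,0.5,0,0,0.0005,1],[-0.2,0.47,0.5,0,0,0.0005,1],[-0.2,0.47,0.5,0,0,0.0005,1]]'
python3 -c "
from h import *
st(); arc(b2w(-48,-86,.016),-108,8)"
```

```text
clock: 3.4
eef_pos: [0.4488, -0.0374, 0.1007]
tool_rot: [0.988, -0.152, -0.0, -0.0]
ft_force: [-0.1, 0.2, -1.0]
grip_width: -0.0002
t 3.4 base mm [-48.53 -82.61] z 100.66 yaw -107.53 tilt [-4.e-04  1.e-04 -1.e+00] F base [-0.19  0.15 -1.  ] w -0.0002
clock 3.4 e [ 0.4488 -0.0374  0.1007] y yaw -107.53 dyaw -0.47 n 8 row shift [0.003 0.017 0.423] turn 0.0003
```

```bash
python3 -m inch '[[0,0,0.6,0,0,0,1],[0,0,0.6,0,0,0,1],[0,0,0.6,0,0,0,1],[0,0,0.6,0,0,0,1],[0,0,0.6,0,0,0,1],[0,0,0.36,0,0,0,1],[0,0,0,0,0,0,1],[0,0,0,0,0,0,1]]'
python3 - <<'E'
from h import *
st()
im,d,c,f=cam('wrist'); cv2.imwrite('pics/w2.png',im)
E
```

```text
clock: 4.2
eef_pos: [0.4495, -0.0372, 0.0174]
tool_rot: [0.988, -0.153, -0.0, 0.0]
ft_force: [0.0, 0.7, -0.8]
grip_width: -0.0002
t 4.2 base mm [-47.98 -82.24] z 17.45 yaw -107.55 tilt [-1.e-04  0.e+00 -1.e+00] F base [-0.19  0.64 -0.76] w -0.0002
```

View pics/w2.png

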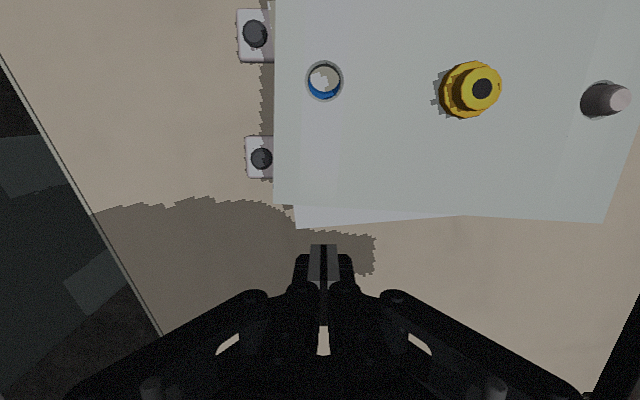

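```bash
python3 - <<'E'
from h import *
c=bot.get_calibration('wrist');f=200/np.tan(np.radians(c['vfov'])/2)
for n,p in dict(l39=(237,10,13),l17=(238,62,13),lm17=(244,136,13),lm39=(248,179,13),lughole28=(254,33,13),lughole_28=(261,158,13),post=(620,98,58),hole=(324,80,50),port=(482,89,63),wh_bl=(298,229,34),wh_r=(430,220,34),c_bl=(274,203,50),c_br=(605,223,50)).items():
    w=plane(p[0],p[1],p[2]/1e3,c,f); print(n,w.round(4),w2b(w).round(1))
E
```

```text
l39 [0.4501 0.0859 0.013 ] [-85.4  35. ]
l17 [0.4428 0.067  0.013 ] [-86.5  14.8]
lm17 [0.4332 0.0362 0.013 ] [-86.1 -17.5]
lm39 [0.4272 0.016  0.013 ] [-85.6 -38.5]
lughole28 [0.4538 0.0756 0.013 ] [-78.7  26.4]
lughole_28 [0.4371 0.0239 0.013 ] [-78.6 -28. ]
post [0.5643 0.0114 0.058 ] [46.2 -0.5]
hole [0.4761 0.0455 0.05  ] [-48.2   4.6]
port [0.5202 0.0278 0.063 ] [-0.7  1.4]
wh_bl [ 0.4467 -0.0092  0.034 ] [-59.3 -56.5]
wh_r [ 0.5043 -0.0229  0.034 ] [ -0.3 -51.7]
c_bl [0.4448 0.0096 0.05  ] [-66.9 -39.2]
c_br [ 0.5653 -0.037   0.05  ] [ 62.1 -46.3]
```

```bash
python3 -m inch '[[0,-0.3,0,0,0,0.0025,1],[0,-0.12,0,0,0,0,1],[0,-0.1,0,0,0,0,1],[0,-0.1,0,0,0,0,1],[0,-0.1,0,0,0,0,1],[0,-0.06,0,0,0,0,1],[0,-0.04,0,0,0,0,1],[0,0,0,0,0,0,1]]'
python3 -c "
from h import *
st()"
```

```text
clock: 5.05
eef_pos: [0.4547, -0.018, 0.0171]
tool_rot: [0.988, -0.157, -0.001, 0.001]
ft_force: [-2.6, -4.5, 1.4]
grip_width: -0.0005
t 5.05 base mm [-48.96 -62.38] z 17.07 yaw -108.02 tilt [-1.8e-03 -7.0e-04 -1.0e+00] F base [-1.12 -5.08  1.41] w -0.0005
```

```bash
python3 -m inch '[[0,-0.04,0,0,0,0,1],[0,-0.04,0,0,0,0,1],[0,-0.04,0,0,0,0,1],[0,-0.04,0,0,0,0,1],[0,0,0,0,0,0,1],[0,0,0,0,0,0,1],[0,0,0,0,0,0,1],[0,0,0,0,0,0,1]]'
python3 - <<'E'
from h import *
st()
im,d,c,f=cam('wrist'); cv2.imwrite('pics/w3.png',im)
E
```

```text
clock: 5.85
eef_pos: [0.455, -0.0142, 0.0167]
tool_rot: [0.988, -0.157, -0.002, 0.0]
ft_force: [-4.3, -3.1, 1.2]
grip_width: -0.0001
t 5.85 base mm [-49.8  -58.63] z 16.68 yaw -108.03 tilt [-3.5e-03 -3.0e-04 -1.0e+00] F base [-3.13 -4.24  1.18] w -0.0001
```

View pics/w3.png

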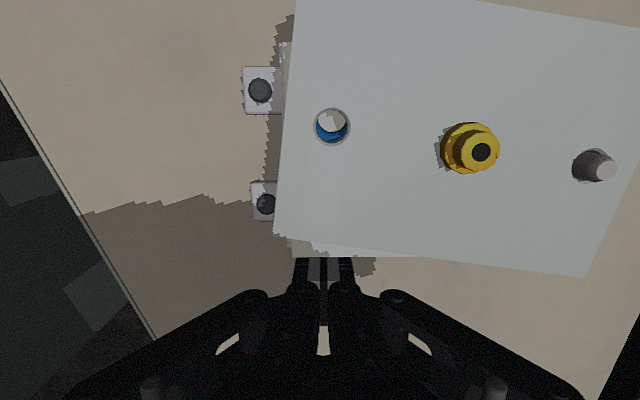

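```bash
python3 -m inch '[[0,-0.04,0,0,0,0,1],[0,-0.04,0,0,0,0,1],[0,0,0,0,0,0,1],[0,0,0,0,0,0,1],[0,0,0,0,0,0,1],[0,0,0,0,0,0,1],[0,0,0,0,0,0,1],[0,0,0,0,0,0,1]]' >/dev/null
python3 -c "
from h import *
st()"
python3 -m inch '[[0,-0.02,0,0,0,0,1],[0,-0.02,0,0,0,0,1],[0,0,0,0,0,0,1],[0,0,0,0,0,0,1],[0,0,0,0,0,0,1],[0,0,0,0,0,0,1],[0,0,0,0,0,0,1],[0,0,0,0,0,0,1]]' >/dev/null
python3 -c "
from h import *
st()"
```

```text
t 6.7 base mm [-50.05 -57.56] z 16.62 yaw -108.06 tilt [-0.0045 -0.0022 -1.    ] F base [-2.96 -7.11  2.69] w 0.0003
t 7.5 base mm [-50.07 -57.57] z 16.64 yaw -108.1 tilt [-0.005  -0.0043 -1.    ] F base [ -3.12 -10.03   4.58] w -0.0001
```

```bash
python3 -m inch '[[0,-0.03,0,0,0,0,1],[0,-0.03,0,0,0,0,1],[0,0,0,0,0,0,1],[0,0,0,0,0,0,1],[0,0,0,0,0,0,1],[0,0,0,0,0,0,1],[0,0,0,0,0,0,1],[0,0,0,0,0,0,1]]' >/dev/null
python3 -c "
from h import *
st()
im,d,c,f=cam('wrist'); cv2.imwrite('pics/w4.png',im)
im,d,c,f=cam('side'); cv2.imwrite('pics/s4.png',cv2.resize(im[160:230,275:365],None,fx=8,fy=8,interpolation=cv2.INTER_CUBIC))
"
```

```text
t 8.3 base mm [-50.07 -57.53] z 16.65 yaw -108.15 tilt [-0.0059 -0.0075 -1.    ] F base [ -3.52 -14.61   5.39] w -0.0003
```

View pics/w4.png

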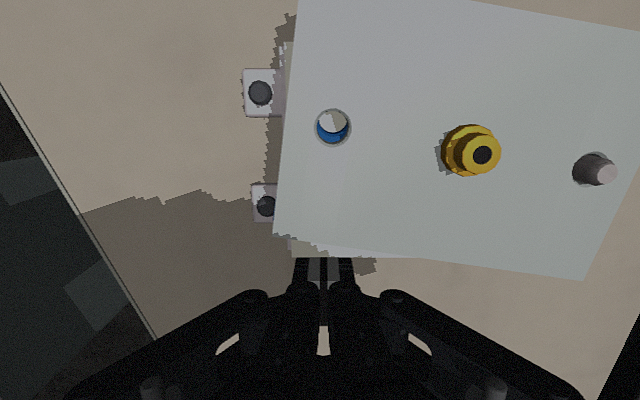

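View pics/s4.png

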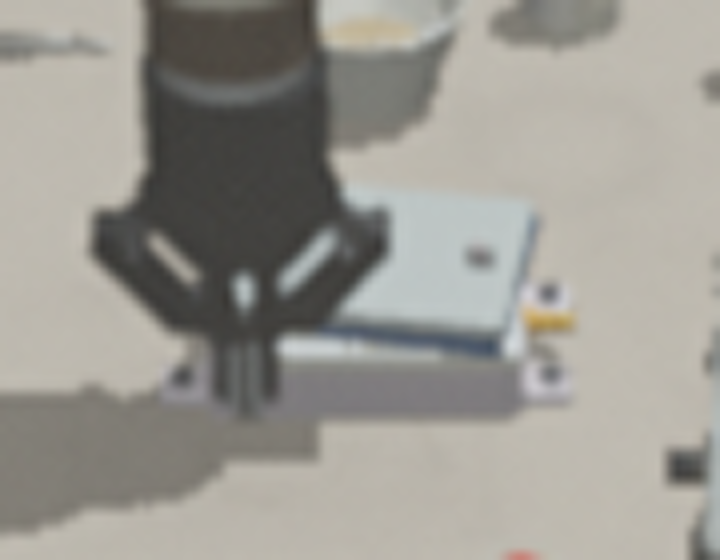

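```bash
python3 -m inch '[[0,0.4,0,0,0,0,1],[0,0.5,0,0,0,0,1],[0,0,-0.8,0,0,0,1],[0,0,-0.9,0,0,0,1],[0,0,-1,0,0,0,1],[0,-0.8,-0.7,0,0,0,1],[0,-1,0,0,0,0,1],[0,-1,0,0,0,0,1]]' >/dev/null
python3 -m inch '[[0,-1,0,0,0,0,1],[0,-1,0,0,0,0,1],[0,-1,0,0,0,0,1],[0,-0.9,0,0,0,0,1],[0,-0.4,0,0,0,0,1],[0,0,0,0,0,0,1],[0,0,0,0,0,0,1],[0,0,0,0,0,0,1]]' >/dev/null
python3 - <<'E'
from h import *
st(); arc(b2w(-48,93,.017),-108,8)
im,d,c,f=cam('top'); cv2.imwrite('pics/t5.png',cv2.resize(im[150:240,250:350],None,fx=7,fy=7,interpolation=cv2.INTER_CUBIC))
im,d,c,f=cam('side'); cv2.imwrite('pics/s5.png',cv2.resize(im[160:230,275:365],None,fx=8,fy=8,interpolation=cv2.INTER_CUBIC))
E
```

```text
t 10.0 base mm [-48.18 100.56] z 102.2 yaw -108.07 tilt [-6.e-04 -3.e-04 -1.e+00] F base [-0.46  0.21  0.44] w -0.0002
clock 10.0 e [0.5057 0.1367 0.1022] y yaw -108.07 dyaw 0.07 n 8 row shift [0.001 0.038 0.426] turn -0.0001
```

View pics/s5.png

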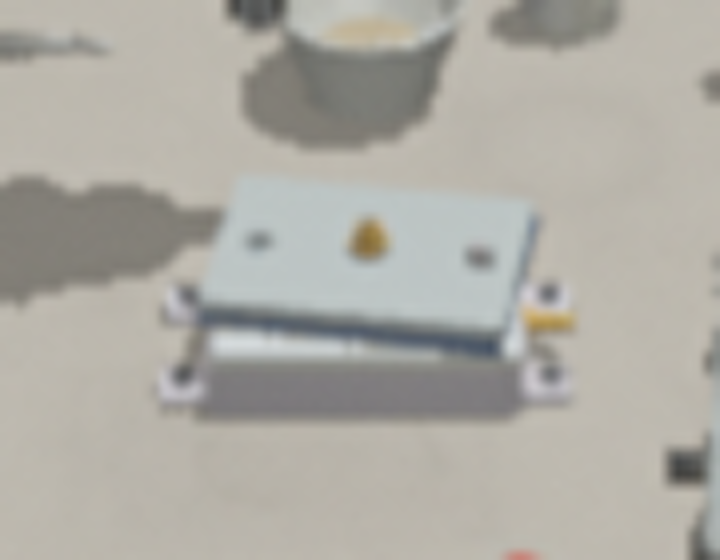

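View pics/t5.png

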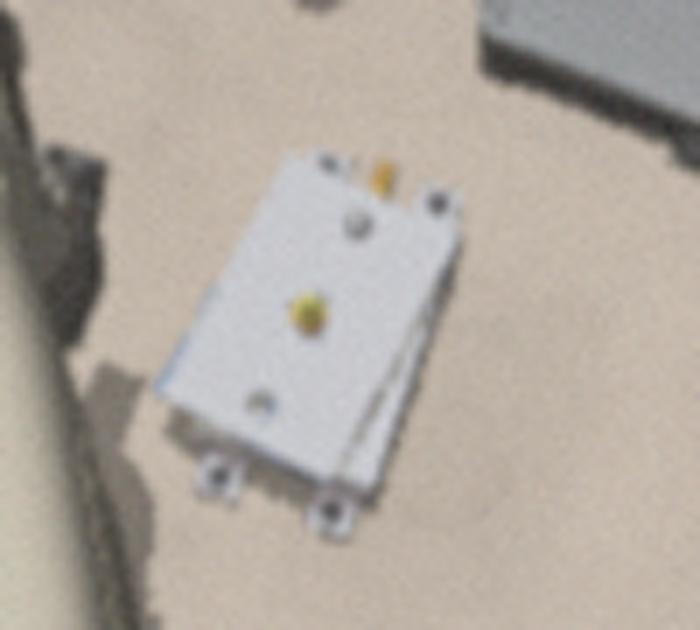

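```bash
python3 -m inch '[[0,0,0.5,0,0,0,1],[0,0,0.6,0,0,0,1],[0,0,0.7,0,0,0,1],[0,0,0.7,0,0,0,1],[0,0,0.6,0,0,0,1],[0,0.2,0.3,0,0,0,1],[0,0.2,0,0,0,0,1],[0,0,0,0,0,0,1]]' 
python3 - <<'E'
from h import *
st()
im,d,c,f=cam('side'); cv2.imwrite('pics/s6.png',cv2.resize(im[140:230,265:365],None,fx=7,fy=7,interpolation=cv2.INTER_CUBIC))
E
```

```text
clock: 10.9
eef_pos: [0.5027, 0.1273, 0.0173]
tool_rot: [0.988, -0.157, -0.0, 0.0]
ft_force: [0.5, 0.2, 0.2]
grip_width: 0.0003
t 10.9 base mm [-48.23  90.67] z 17.29 yaw -108.07 tilt [-7.e-04 -4.e-04 -1.e+00] F base [0.38 0.29 0.17] w 0.0003
```

View pics/s6.png

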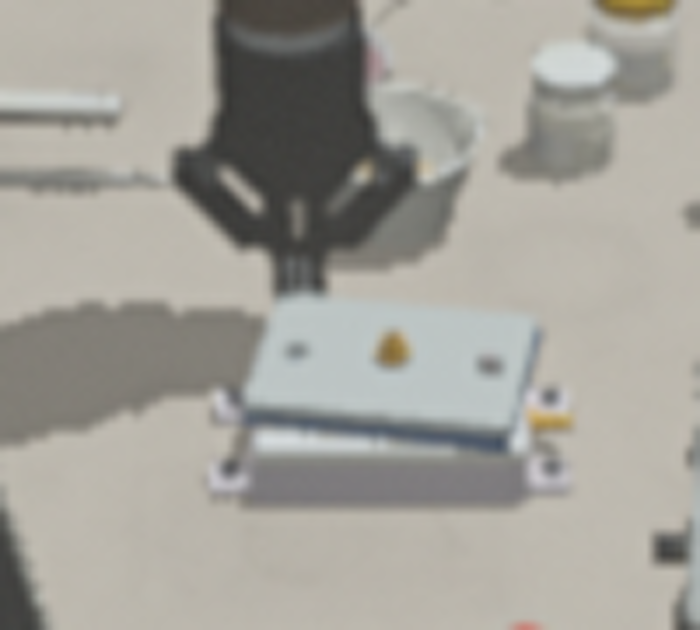

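```bash
python3 -m inch '[[0,0.3,0,0,0,0,1],[0,0.2,0,0,0,0,1],[0,0.12,0,0,0,0,1],[0,0.12,0,0,0,0,1],[0,0.12,0,0,0,0,1],[0,0.12,0,0,0,0,1],[0,0.1,0,0,0,0,1],[0,0.04,0,0,0,0,1]]'>/dev/null 
python3 -c "
from h import *
st()"
python3 -m inch '[[0,0.04,0,0,0,0,1],[0,0.04,0,0,0,0,1],[0,0.04,0,0,0,0,1],[0,0,0,0,0,0,1],[0,0,0,0,0,0,1],[0,0,0,0,0,0,1],[0,0,0,0,0,0,1],[0,0,0,0,0,0,1]]'>/dev/null 
python3 -c "
from h import *
st()"
```

```text
t 11.75 base mm [-48.32  63.59] z 17.25 yaw -108.0 tilt [-3.e-04  3.e-04 -1.e+00] F base [-1.63  2.66 -0.03] w 0.0001
t 12.55 base mm [-47.99  60.52] z 17.31 yaw -108.01 tilt [ 1.e-04 -4.e-04 -1.e+00] F base [-1.55  1.13 -0.69] w 0.0003
```

```bash
python3 -m inch '[[0,0.04,0,0,0,0,1],[0,0.04,0,0,0,0,1],[0,0.04,0,0,0,0,1],[0,0,0,0,0,0,1],[0,0,0,0,0,0,1],[0,0,0,0,0,0,1],[0,0,0,0,0,0,1],[0,0,0,0,0,0,1]]'>/dev/null 
python3 -c "
from h import *
st()"
python3 -m inch '[[0,0.04,0,0,0,0,1],[0,0.04,0,0,0,0,1],[0,0,0,0,0,0,1],[0,0,0,0,0,0,1],[0,0,0,0,0,0,1],[0,0,0,0,0,0,1],[0,0,0,0,0,0,1],[0,0,0,0,0,0,1]]'>/dev/null 
python3 -c "
from h import *
st()"
```

```text
t 13.35 base mm [-48.02  57.57] z 17.32 yaw -108.01 tilt [ 1.e-04 -3.e-04 -1.e+00] F base [-1.11  1.21 -0.03] w -0.0001
t 14.15 base mm [-48.11  55.61] z 17.3 yaw -108.01 tilt [-0.e+00 -1.e-04 -1.e+00] F base [-1.83  0.57  0.59] w 0.0002
```

```bash
python3 -m inch '[[0,0.02,0,0,0,0,1],[0,0.02,0,0,0,0,1],[0,0,0,0,0,0,1],[0,0,0,0,0,0,1],[0,0,0,0,0,0,1],[0,0,0,0,0,0,1],[0,0,0,0,0,0,1],[0,0,0,0,0,0,1]]'>/dev/null 
python3 -c "
from h import *
st()"
python3 -m inch '[[0,0.02,0,0,0,0,1],[0,0.02,0,0,0,0,1],[0,0,0,0,0,0,1],[0,0,0,0,0,0,1],[0,0,0,0,0,0,1],[0,0,0,0,0,0,1],[0,0,0,0,0,0,1],[0,0,0,0,0,0,1]]'>/dev/null 
python3 -c "
from h import *
st()"
```

```text
t 14.95 base mm [-48.18  54.64] z 17.29 yaw -108.01 tilt [-1.e-04 -0.e+00 -1.e+00] F base [-2.11  2.56  0.1 ] w -0.0001
t 15.75 base mm [-48.13  54.32] z 17.31 yaw -107.98 tilt [ 3.0e-04  1.4e-03 -1.0e+00] F base [-2.82  4.   -0.92] w -0.0001
```

```bash
python3 -m inch '[[0,0.04,0,0,0,0,1],[0,0.03,0,0,0,0,1],[0,0.02,0,0,0,0,1],[0,0,0,0,0,0,1],[0,0,0,0,0,0,1],[0,0,0,0,0,0,1],[0,0,0,0,0,0,1],[0,0,0,0,0,0,1]]'>/dev/null 
python3 -c "
from h import *
st()
im,d,c,f=cam('side'); cv2.imwrite('pics/s7.png',cv2.resize(im[140:230,265:365],None,fx=7,fy=7,interpolation=cv2.INTER_CUBIC))
"
```

```text
t 16.55 base mm [-48.13  54.26] z 17.41 yaw -107.91 tilt [ 0.0014  0.0058 -1.    ] F base [-2.69  9.92 -2.25] w -0.0001
```

View pics/s7.png

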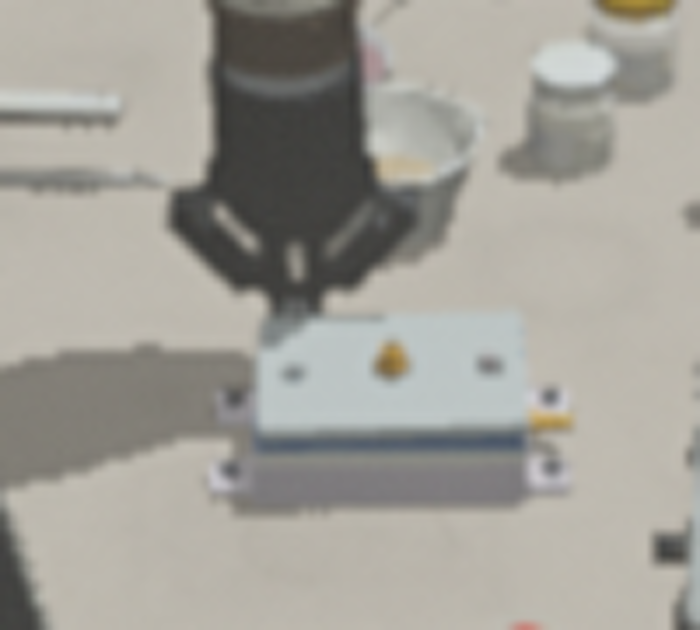

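```bash
python3 -m inch '[[0,-0.4,0,0,0,0,1],[0,-0.5,0,0,0,0,1],[0,0,-0.8,0,0,0,1],[0,0,-1,0,0,0,1],[0,0,-1,0,0,0,-1],[0,0.5,-1,0,0,0,-1],[0,1,-0.5,0,0,0,-1],[0,1,0,0,0,0,-1]]' >/dev/null
python3 -m inch '[[0,1,0,0,0,0,-1],[0,1,0,0,0,0,-1],[0,0.6,0,0,0,0,-1],[0,0.2,0,0,0,0,-1],[0,0,0,0,0,0,-1],[0,0,0,0,0,0,-1],[0,0,0,0,0,0,-1],[0,0,0,0,0,0,-1]]' >/dev/null
python3 - <<'E'
from h import *
st()
import pickle
im,d,c,f=cam('wrist'); cv2.imwrite('pics/w8.png',im); np.save('pics/w8.npy',d); pickle.dump((c,f),open('pics/w8.pkl','wb'))
E
```

```text
t 18.2 base mm [-48.05 -57.92] z 124.77 yaw -107.94 tilt [ 1.e-04 -1.e-04 -1.e+00] F base [0.1  0.02 0.77] w 0.0854
```

View pics/w8.png

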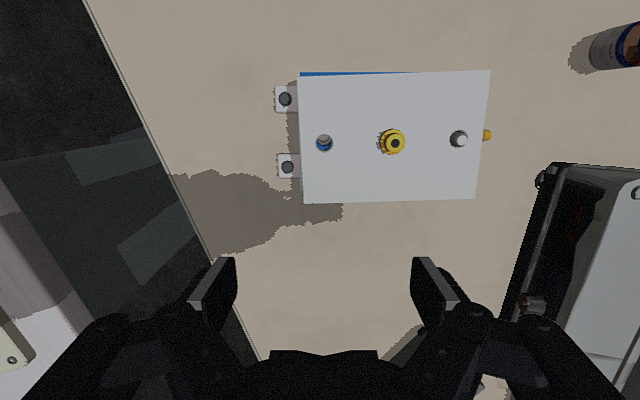

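```bash
python3 - <<'E'
from h import *
import pickle
im=cv2.imread('pics/w8.png')
cv2.imwrite('pics/w8z.png',cv2.resize(im[60:215,265:500],None,fx=3.4,fy=3.4,interpolation=cv2.INTER_CUBIC))
cv2.imwrite('pics/w8h.png',cv2.resize(im[120:170,300:350],None,fx=10,fy=10,interpolation=cv2.INTER_CUBIC))
c,f=pickle.load(open('pics/w8.pkl','rb'))
for n,p in dict(post=(459,139,58),hole=(324.5,142.5,50),port=(394,143,63),c_tl=(300,74,50),c_tr=(489,70,50),c_bl=(303,204,50),c_br=(475,198,50)).items():
    w=plane(p[0],p[1],p[2]/1e3,c,f); print(n,w.round(4),w2b(w).round(1))
E
```

```text
post [0.5628 0.0123 0.058 ] [44.5 -0.1]
hole [0.4744 0.0374 0.05  ] [-47.3  -3.6]
port [0.5189 0.0242 0.063 ] [-0.9 -2.4]
c_tl [0.4726 0.0854 0.05  ] [-63.8  41.5]
c_tr [0.5929 0.0491 0.05  ] [61.8 44.2]
c_bl [ 0.4448 -0.0013  0.05  ] [-63.5 -49.6]
c_br [ 0.5697 -0.0367  0.05  ] [ 66.2 -44.6]
```

View pics/w8z.png

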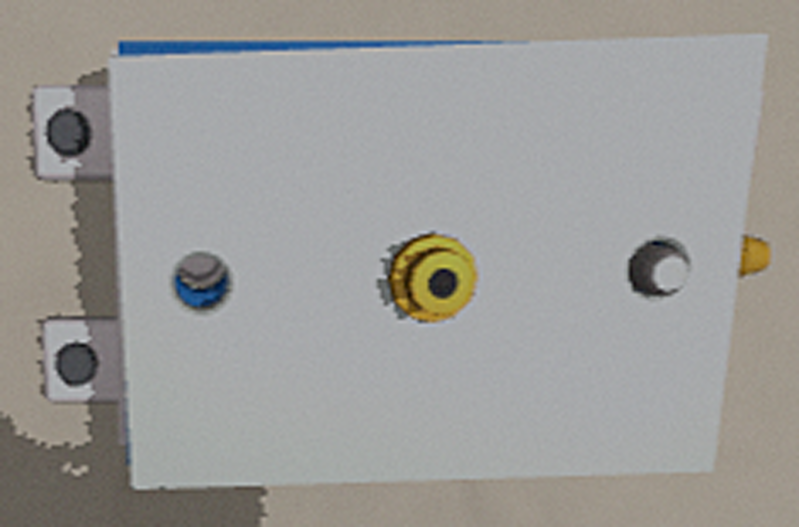

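View pics/w8h.png

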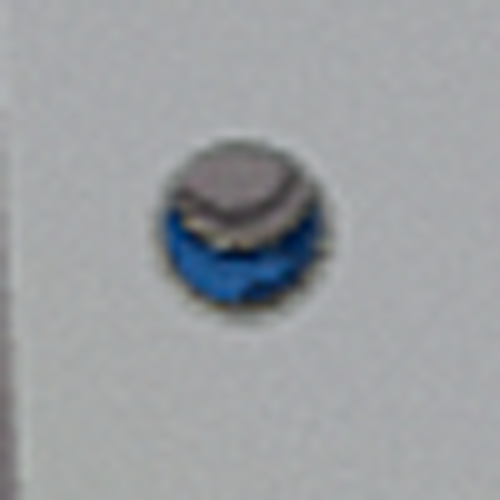

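```bash
python3 -m inch '[[0,0.56,0,0,0,0,1],[0,0,0,0,0,0,1],[0,0,0,0,0,0,1],[0,0,0.5,0,0,0,1],[0,0,1,0,0,0,1],[0,0,1,0,0,0,1],[0,0,0.75,0,0,0,1],[0,0,0,0,0,0,1]]' >/dev/null
python3 - <<'E'
from h import *
st()
im,d,c,f=cam('wrist'); cv2.imwrite('pics/w9.png',im)
E
```

```text
t 19.05 base mm [-50.46 -73.23] z 41.33 yaw -108.02 tilt [-5.5e-03  5.0e-04 -1.0e+00] F base [-0.19  0.06 -0.39] w 0.0001
```

View pics/w9.png

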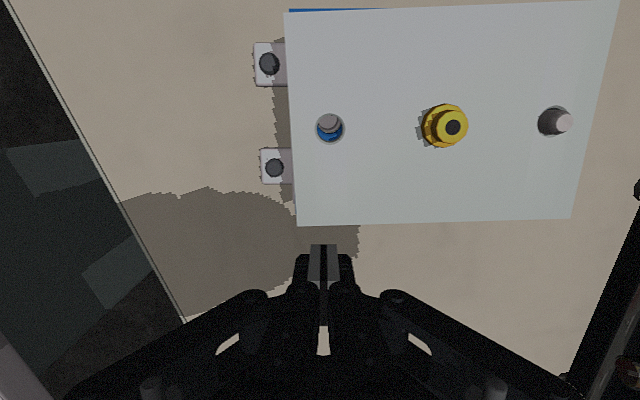

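```bash
python3 -m inch '[[0,0,-0.12,0,0,0,1],[0,-0.2,0,0,0,0,1],[0,-0.2,0,0,0,0,1],[0,-0.08,0,0,0,0,1],[0,-0.04,0,0,0,0,1],[0,0,0,0,0,0,1],[0,0,0,0,0,0,1],[0,0,0,0,0,0,1]]' >/dev/null
python3 -c "
from h import *
st()"
```

```text
t 19.9 base mm [-47.48 -59.69] z 47.15 yaw -108.03 tilt [ 1.4e-03 -4.0e-04 -1.0e+00] F base [ 0.16 -1.99  6.2 ] w -0.0005
```

```bash
python3 - <<'E'
from h import *
st()
im,d,c,f=cam('wrist'); cv2.imwrite('pics/w10.png',im[:, 150:])
E
```

```text
t 19.9 base mm [-47.48 -59.69] z 47.15 yaw -108.03 tilt [ 1.4e-03 -4.0e-04 -1.0e+00] F base [ 0.16 -1.99  6.2 ] w -0.0005
```

View pics/w10.png

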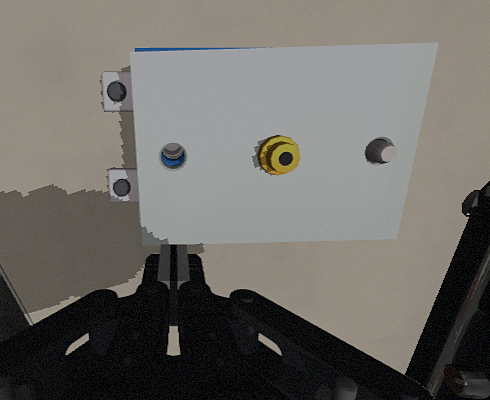

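```bash
python3 -m inch '[[0,0.2,0,0,0,0,1],[0,0.04,0,0,0,0,1],[0,0,0.1,0,0,0,1],[0,0,0.02,0,0,0,1],[0,0,0,0,0,0,1],[0,0,0,0,0,0,1],[0,0,0,0,0,0,1],[0,0,0,0,0,0,1]]' >/dev/null
python3 -c "
from h import *
st()"
python3 -m inch '[[0,-0.08,0,0,0,0,1],[0,-0.08,0,0,0,0,1],[0,-0.04,0,0,0,0,1],[0,-0.04,0,0,0,0,1],[0,0,0,0,0,0,1],[0,0,0,0,0,0,1],[0,0,0,0,0,0,1],[0,0,0,0,0,0,1]]' >/dev/null
python3 -c "
from h import *
st()"
```

```text
t 20.75 base mm [-48.07 -65.54] z 43.59 yaw -108.0 tilt [ 1.e-04  0.e+00 -1.e+00] F base [-0.1   0.35 -0.02] w 0.0001
t 21.55 base mm [-48.29 -59.71] z 43.5 yaw -108.02 tilt [-3.e-04 -1.e-04 -1.e+00] F base [-0.48 -1.54  1.3 ] w 0.0004
```

```bash
python3 -m inch '[[0,-0.04,0,0,0,0,1],[0,-0.04,0,0,0,0,1],[0,-0.01,0,0,0,0,1],[0,0,0,0,0,0,1],[0,0,0,0,0,0,1],[0,0,0,0,0,0,1],[0,0,0,0,0,0,1],[0,0,0,0,0,0,1]]' >/dev/null
python3 - <<'E'
from h import *
st()
import pickle
im,d,c,f=cam('wrist'); cv2.imwrite('pics/w11.png',cv2.resize(im[20:260,240:540],None,fx=2.5,fy=2.5,interpolation=cv2.INTER_CUBIC))
E
```

```text
t 22.35 base mm [-47.88 -57.21] z 43.63 yaw -108.01 tilt [ 5.e-04  2.e-04 -1.e+00] F base [-1.   -0.56 -0.17] w 0.0
```

View pics/w11.png

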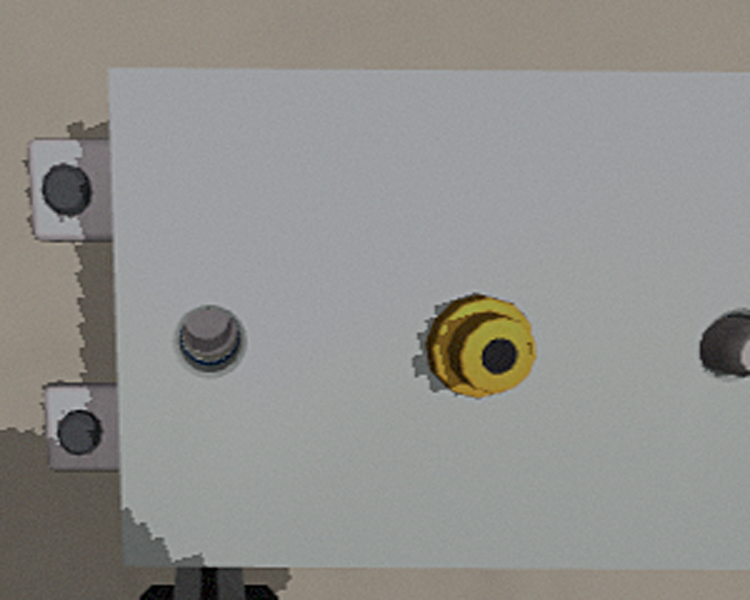

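```bash
python3 - <<'E'
from h import *
c=bot.get_calibration('top');f=200/np.tan(np.radians(c['vfov'])/2)
p=plane(377.1,199.6,.094,c,f); print(p, bot.get_obs()['joint_pos'])
arc(b2w(-48,-80,.13),-108,8)
togo(p)
E
python3 -m inch '[[0,0.4,0,0,0,0,1],[0,0.6,-0.3,0,0,0,1],[0,0,-0.8,0,0,0,1],[0,0,-1,0,0,0,0],[0,0,-1,0,0,0,0],[0,0,-1,0,0,0,0],[0,0,-0.8,0,0,0,0],[0,0,-0.4,0,0,0,0]]'
python3 -c "
from h import *
arc([.505,-.208,.19],-144.5,8)"
```

```text
[ 0.4997926  -0.23035521  0.094     ] [-2.94289558e-02  3.36090335e-01 -4.03402621e-01  8.30832168e-01
  1.35753228e-04  1.85564398e+00]
clock 22.4 e [ 0.4572 -0.0134  0.0436] y yaw -108.01 dyaw 0.01 n 8 row shift [-0.     0.114 -0.432] turn -0.0
clock 22.4 e [ 0.4572 -0.0134  0.0436] y yaw -108.01 tilt [ 5.e-04  1.e-04 -1.e+00] shift mm [107.55 193.15 -50.36] units [ 4.302  7.726 -2.015]
clock: 23.2
eef_pos: [0.4503, -0.0378, 0.1781]
tool_rot: [0.988, -0.157, 0.002, -0.0]
ft_force: [1.1, 0.3, 0.2]
grip_width: 0.0429
clock 23.2 e [ 0.4503 -0.0378  0.1781] y yaw -108.03 dyaw -36.47 n 8 row shift [ 0.715  0.562 -0.057] turn 0.0253
```

```bash
python3 -m inch '[[0.77,0.57,0,0,0,0.0253,0],[0.77,0.57,0,0,0,0.0253,0],[0.77,0.57,0,0,0,0.0253,0],[0.77,0.57,0,0,0,0.0253,0],[0.77,0.57,0,0,0,0.0253,0],[0.77,0.57,0,0,0,0.0253,0],[0.77,0.57,0,0,0,0.0253,0],[0.77,0.57,0,0,0,0.0253,0]]'
python3 - <<'E'
from h import *
import pickle
im,d,c,f=cam('wrist'); cv2.imwrite('pics/w12.png',im); np.save('pics/w12.npy',d); pickle.dump((c,f),open('pics/w12.pkl','wb'))
E
```

```text
clock: 24.0
eef_pos: [0.5121, -0.216, 0.1751]
tool_rot: [0.889, -0.459, -0.001, -0.0]
ft_force: [0.4, 0.1, 1.2]
grip_width: 0.0425
```

View pics/w12.png

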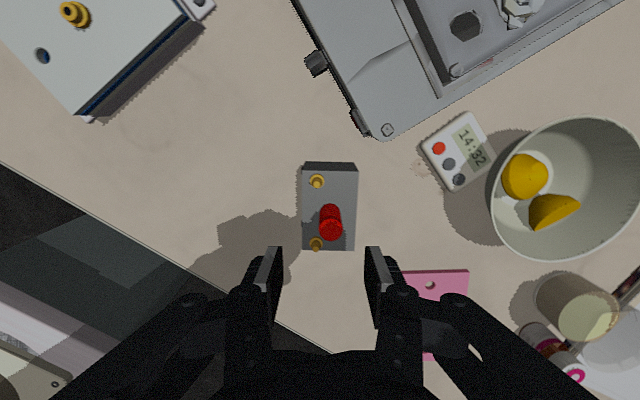

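```bash
python3 - <<'E'
from h import *
import pickle
im=cv2.imread('pics/w12.png'); d=np.load('pics/w12.npy')
c,f=pickle.load(open('pics/w12.pkl','rb'))
cv2.imwrite('pics/w12z.png',cv2.resize(im[155:255,290:370],None,fx=7,fy=6,interpolation=cv2.INTER_CUBIC)[:600])
hsv=cv2.cvtColor(im,cv2.COLOR_BGR2HSV); m=((hsv[...,0]<8)|(hsv[...,0]>172))&(hsv[...,1]>150)&(hsv[...,2]>60)
m[:190]=0;m[260:]=0;m[:,:310]=0;m[:,350:]=0
v,u=np.nonzero(m); P=np.array([px2w(a,b,d[b,a],c,f) for a,b in zip(u,v) if d[b,a]>0])
print(len(P),P.min(0),P.max(0)); T=P[P[:,2]>P[:,2].max()-.004]; print('top',len(T),T.mean(0),(T.min(0)+T.max(0))/2)
print(u.min(),u.max(),v.min(),v.max())
for z in (.091,.094): print(plane(331,230,z,c,f))
togo(T.mean(0)); st()
E
```

```text
720 [ 0.47665637 -0.25147674  0.04772606] [ 0.51152045 -0.21964149  0.09434228]
top 417 [ 0.50197504 -0.22926225  0.09217925] [ 0.50158089 -0.229491    0.09235167]
319 342 203 240
[ 0.50146557 -0.23063536  0.091     ]
[ 0.5024458  -0.22983789  0.094     ]
clock 24.05 e [ 0.5122 -0.2196  0.1751] y yaw -144.95 tilt [-4.0e-04 -2.6e-03 -1.0e+00] shift mm [ 1.88 13.81 82.97] units [0.075 0.552 3.319]
t 24.05 base mm [  68.09 -236.3 ] z 175.12 yaw -144.95 tilt [-4.0e-04 -2.6e-03 -1.0e+00] F base [ 1.15 -1.6   0.72] w 0.0427
```

View pics/w12z.png

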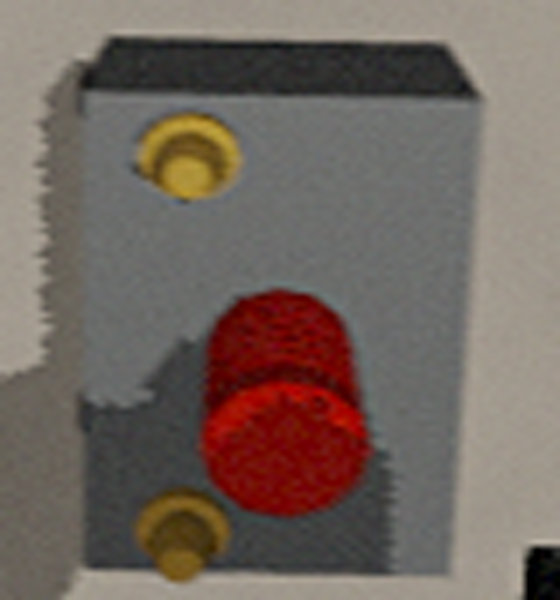

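```bash
python3 -m inch '[[0.08,0.15,0.2,0,0,0,0],[0,0.2,0.4,0,0,0,0],[0,0.2,0.5,0,0,0,0],[0,0,0.5,0,0,0,0],[0,0,0.3,0,0,0,0],[0,0,0.1,0,0,0,0],[0,0,0,0,0,0,0],[0,0,0,0,0,0,0]]'
python3 - <<'E'
from h import *
import pickle
im,d,c,f=cam('wrist'); cv2.imwrite('pics/w13.png',im[150:,150:500]); 
togo([.5023,-.2298,.055])
E
```

```text
clock: 24.85
eef_pos: [0.5028, -0.2244, 0.1265]
tool_rot: [0.889, -0.457, 0.0, -0.0]
ft_force: [-0.1, -0.1, 0.9]
grip_width: 0.0426
clock 24.9 e [ 0.5029 -0.2245  0.1266] y yaw -144.41 tilt [ 1.1e-03 -5.0e-04 -1.0e+00] shift mm [ 3.93  3.62 71.63] units [0.157 0.145 2.865]
```

View pics/w13.png

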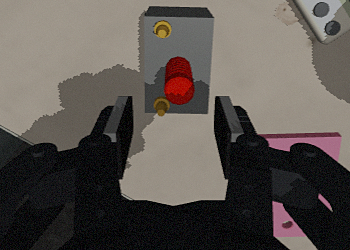

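```bash
python3 - <<'E'
from h import *
im=cv2.imread('pics/w13.png')
cv2.imwrite('pics/w13z.png',cv2.resize(im[45:115,150:220],None,fx=8,fy=8,interpolation=cv2.INTER_CUBIC))
c=bot.get_calibration('wrist');f=200/np.tan(np.radians(c['vfov'])/2)
for u,v in [(329,243),(329.5,241)]:
    p=plane(u,v,.094,c,f);print(p);togo([p[0],p[1],.055])
E
```

```text
[ 0.50117604 -0.22968224  0.094     ]
clock 24.9 e [ 0.5029 -0.2245  0.1266] y yaw -144.41 tilt [ 1.1e-03 -5.0e-04 -1.0e+00] shift mm [ 3.18  4.46 71.63] units [0.127 0.179 2.865]
[ 0.502487   -0.22912291  0.094     ]
clock 24.9 e [ 0.5029 -0.2245  0.1266] y yaw -144.41 tilt [ 1.1e-03 -5.0e-04 -1.0e+00] shift mm [ 3.49  3.07 71.63] units [0.14  0.123 2.865]
```

View pics/w13z.png

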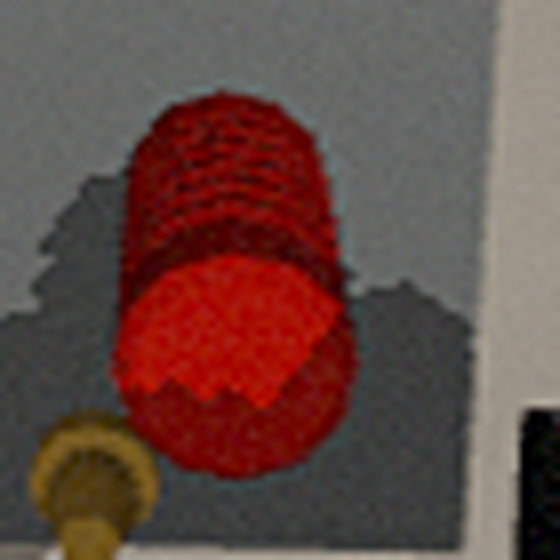

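```bash
python3 -m inch '[[0.14,0.12,0.2,0,0,0,0],[0,0,0.4,0,0,0,0],[0,0,0.6,0,0,0,0],[0,0,0.6,0,0,0,0],[0,0,0.5,0,0,0,0],[0,0,0.4,0,0,0,0],[0,0,0.15,0,0,0,0],[0,0,0,0,0,0,0]]'
python3 -c "
from h import *
togo([.5025,-.229,.055]);st()"
```

```text
clock: 25.7
eef_pos: [0.5015, -0.2289, 0.0541]
tool_rot: [0.889, -0.457, -0.001, 0.0]
ft_force: [-0.0, -0.4, 0.0]
grip_width: 0.0428
clock 25.7 e [ 0.5015 -0.2289  0.0541] y yaw -144.44 tilt [-1.1e-03  5.0e-04 -1.0e+00] shift mm [ 0.66 -0.75 -0.89] units [ 0.027 -0.03  -0.036]
t 25.7 base mm [  60.76 -248.48] z 54.11 yaw -144.44 tilt [-1.1e-03  5.0e-04 -1.0e+00] F base [ 0.1  -0.44  0.01] w 0.0428
```

```bash
python3 -m inch '[[0.02,-0.02,-0.06,0,0,0,0],[0,0,0,0,0,0,0.4],[0,0,0,0,0,0,0.7],[0,0,0,0,0,0,1],[0,0,0,0,0,0,1],[0,0,0,0,0,0,1],[0,0,0,0,0,0,1],[0,0,0,0,0,0,1]]'
python3 -c "
from h import *
st()"
```

```text
clock: 26.5
eef_pos: [0.5034, -0.2295, 0.0573]
tool_rot: [0.889, -0.457, 0.001, -0.0]
ft_force: [-1.0, 0.0, 6.0]
grip_width: 0.0186
t 26.5 base mm [  62.72 -248.44] z 57.35 yaw -144.44 tilt [ 2.e-03 -8.e-04 -1.e+00] F base [-0.92 -0.29  6.02] w 0.0186
```

```bash
python3 -m inch '[[0,0,-0.1,0,0,0,1],[0,0,-0.3,0,0,0,1],[0,0,-0.5,0,0,0,1],[0,0,-0.6,0,0,0,1],[0,0,-0.7,0,0,0,1],[0,0,-0.7,0,0,0,1],[0,0,-0.5,0,0,0,1],[0,0,-0.2,0,0,0,1]]'
python3 - <<'E'
from h import *
st(); arc(b2w(-48,-1.6,.16),-108,16)
im,d,c,f=cam('wrist'); cv2.imwrite('pics/w14.png',im)
im,d,c,f=cam('side'); cv2.imwrite('pics/s14.png',cv2.resize(im[190:280,290:390],None,fx=7,fy=6,interpolation=cv2.INTER_CUBIC))
E
```

```text
clock: 27.3
eef_pos: [0.5034, -0.2296, 0.1483]
tool_rot: [0.889, -0.457, 0.001, -0.0]
ft_force: [0.1, 0.2, 0.1]
grip_width: 0.0187
t 27.3 base mm [  62.79 -248.53] z 148.34 yaw -144.44 tilt [ 0.0027 -0.0013 -1.    ] F base [0.01 0.24 0.08] w 0.0187
clock 27.3 e [ 0.5034 -0.2296  0.1483] y yaw -144.44 dyaw 36.44 n 16 row shift [-0.474 -0.499 -0.03 ] turn -0.0127
```

View pics/w14.png

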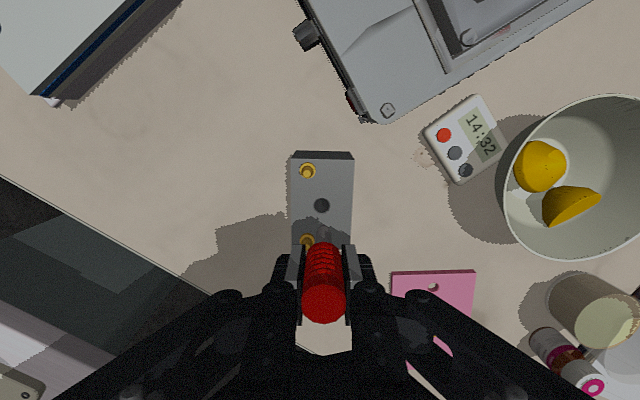

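View pics/s14.png

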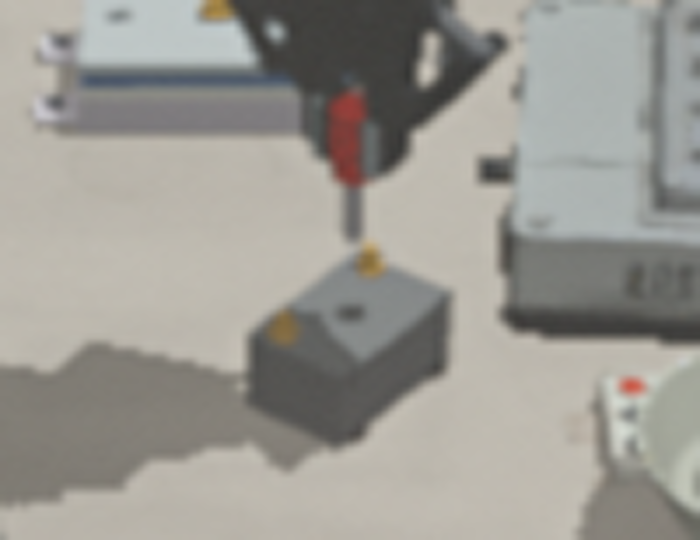

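```bash
python3 - <<'E'
from h import *
im=cv2.imread('pics/w14.png')
cv2.imwrite('pics/w14z.png',cv2.resize(im[230:340,270:380],None,fx=5.4,fy=5.4,interpolation=cv2.INTER_CUBIC))
E
```

```text
(no output)
```

View pics/w14z.png

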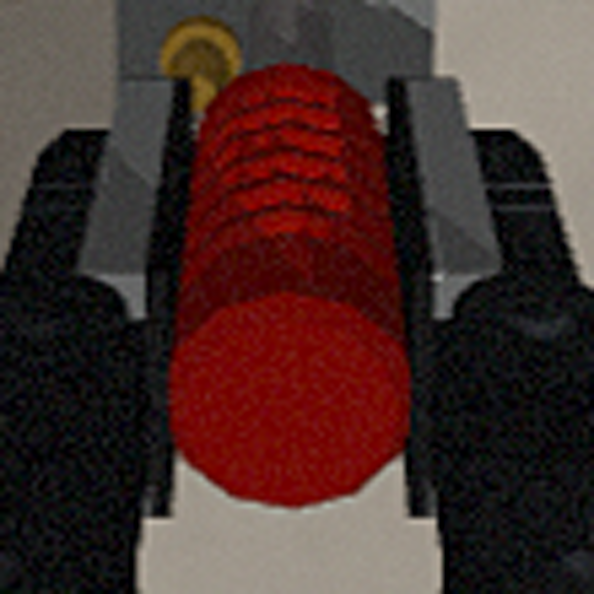

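```bash
python3 -m inch '[[-0.5,-0.52,0,0,0,-0.0127,1],[-0.5,-0.52,0,0,0,-0.0127,1],[-0.5,-0.52,0,0,0,-0.0127,1],[-0.5,-0.52,0,0,0,-0.0127,1],[-0.5,-0.52,0,0,0,-0.0127,1],[-0.5,-0.52,0,0,0,-0.0127,1],[-0.5,-0.52,0,0,0,-0.0127,1],[-0.5,-0.52,0,0,0,-0.0127,1]]'
python3 -c "
from h import *
arc(b2w(-48,-1.6,.15),-108,8)"
```

```text
clock: 28.2
eef_pos: [0.5082, -0.0848, 0.1451]
tool_rot: [0.951, -0.309, -0.001, 0.0]
ft_force: [0.2, 0.8, -0.8]
grip_width: 0.0181
clock 28.2 e [ 0.5082 -0.0848  0.1451] y yaw -126.06 dyaw 18.06 n 8 row shift [-0.444 -0.47  -0.024] turn -0.0125
```

```bash
python3 -m inch '[[-0.46,-0.48,-0.02,0,0,-0.0125,1],[-0.46,-0.48,-0.02,0,0,-0.0125,1],[-0.46,-0.48,-0.02,0,0,-0.0125,1],[-0.44,-0.47,-0.02,0,0,-0.0125,1],[-0.44,-0.47,-0.02,0,0,-0.0125,1],[-0.44,-0.45,-0.02,0,0,-0.0125,1],[-0.4,-0.4,-0.02,0,0,-0.0125,1],[-0.3,-0.3,-0.02,0,0,-0.0125,1]]'
python3 -m inch '[[0,0,0,0,0,0,1],[0,0,0,0,0,0,1],[0,0,0,0,0,0,1],[0,0,0,0,0,0,1],[0,0,0,0,0,0,1],[0,0,0,0,0,0,1],[0,0,0,0,0,0,1],[0,0,0,0,0,0,1]]' >/dev/null
python3 - <<'E'
from h import *
st(); arc(b2w(-48,-2,.12),-108,8)
im,d,c,f=cam('side'); cv2.imwrite('pics/s15.png',cv2.resize(im[130:230,265:365],None,fx=6,fy=6,interpolation=cv2.INTER_CUBIC))
E
```

```text
clock: 29.0
eef_pos: [0.4763, 0.0329, 0.1497]
tool_rot: [0.988, -0.156, -0.001, 0.0]
ft_force: [0.3, 0.2, -0.2]
grip_width: 0.0187
t 29.8 base mm [-43.    -7.81] z 150.28 yaw -108.16 tilt [-0. -0. -1.] F base [ 0.58  0.21 -0.5 ] w 0.0189
clock 29.8 e [0.4772 0.0321 0.1503] y yaw -108.16 dyaw 0.16 n 8 row shift [-0.025 -0.029  0.151] turn -0.0001
```

View pics/s15.png

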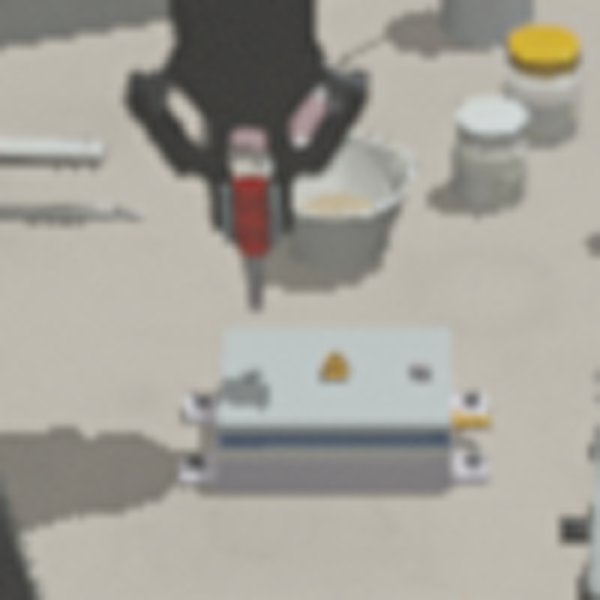

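```bash
python3 -m inch '[[-0.1,-0.12,0,0,0,0,1],[-0.1,-0.11,0.2,0,0,0,1],[0,0,0.5,0,0,0,1],[0,0,0.5,0,0,0,1],[0,0,0.4,0,0,0,1],[0,0,0.2,0,0,0,1],[0,0,0,0,0,0,1],[0,0,0,0,0,0,1]]' >/dev/null
python3 - <<'E'
from h import *
st()
im,d,c,f=cam('side'); cv2.imwrite('pics/s16.png',cv2.resize(im[150:220,280:350],None,fx=8,fy=8,interpolation=cv2.INTER_CUBIC))
im,d,c,f=cam('wrist'); cv2.imwrite('pics/w16.png',im[150:350,200:450])
E
```

```text
t 30.65 base mm [-47.85  -1.84] z 105.48 yaw -108.15 tilt [ 3.e-04  0.e+00 -1.e+00] F base [ 0.33 -0.33 -0.63] w 0.0184
```

View pics/s16.png

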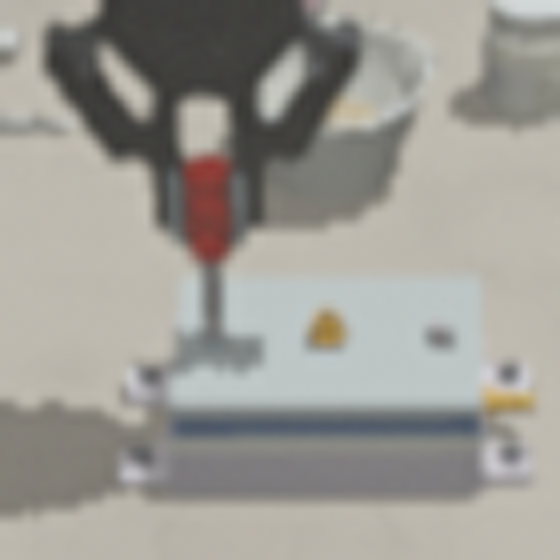

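View pics/w16.png

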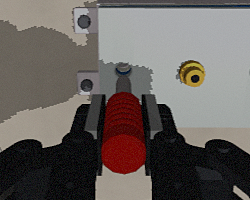

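```bash
python3 - <<'E'
from h import *
im=cv2.imread('pics/w16.png')
cv2.imwrite('pics/w16z.png',cv2.resize(im[45:125,90:160],None,fx=8,fy=7.4,interpolation=cv2.INTER_CUBIC))
E
```

```text
(no output)
```

View pics/w16z.png

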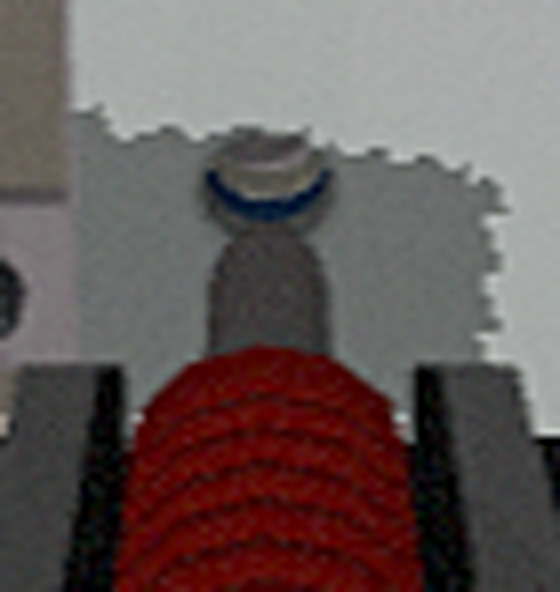

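```bash
python3 -m inch '[[0,-0.03,0,0.01,0,0,1],[0,-0.03,0,0.01,0,0,1],[0,0,0,0,0,0,1],[0,0,0,0,0,0,1],[0,0,0,0,0,0,1],[0,0,0,0,0,0,1],[0,0,0,0,0,0,1],[0,0,0,0,0,0,1]]' >/dev/null
python3 - <<'E'
from h import *
st()
im,d,c,f=cam('wrist'); cv2.imwrite('pics/w17.png',im)
cv2.imwrite('pics/w17z.png',cv2.resize(im[190:325,275:375],None,fx=5,fy=4.4,interpolation=cv2.INTER_CUBIC))
im,d,c,f=cam('top'); cv2.imwrite('pics/t17.png',cv2.resize(im[160:240,260:340],None,fx=7,fy=7,interpolation=cv2.INTER_CUBIC))
E
```

```text
t 31.55 base mm [-48.04  -0.33] z 105.31 yaw -108.14 tilt [ 0.0195  0.0597 -0.998 ] F base [ 0.4  -0.02 -1.19] w 0.0188
```

View pics/w17z.png

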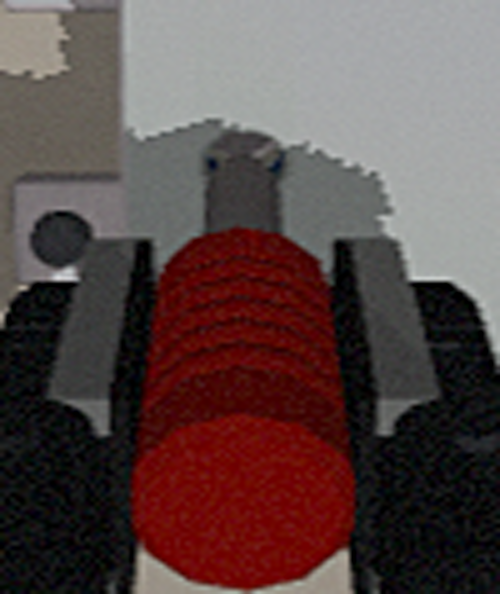

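View pics/t17.png

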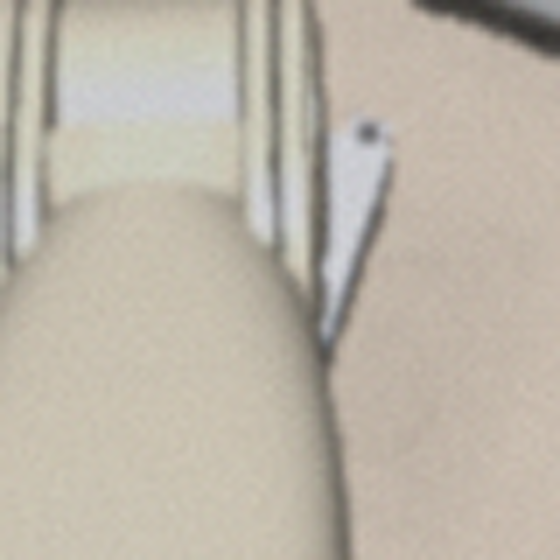

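```bash
python3 - <<'E'
from h import *
c=bot.get_calibration('wrist');f=200/np.tan(np.radians(c['vfov'])/2)
for n,p in dict(hole=(324.2,227.0,50),footfront=(323.3,224.1,56),holetop=(324,219.8,50)).items():
    print(n,w2b(plane(p[0],p[1],p[2]/1e3,c,f)).round(2))
im=cv2.imread('pics/w17.png');cv2.imwrite('pics/w17y.png',cv2.resize(im[205:250,300:350],None,fx=14,fy=13,interpolation=cv2.INTER_CUBIC))
E
```

```text
hole [-47.43   0.59]
footfront [-48.06   4.69]
holetop [-47.56   5.91]
```

View pics/w17y.png

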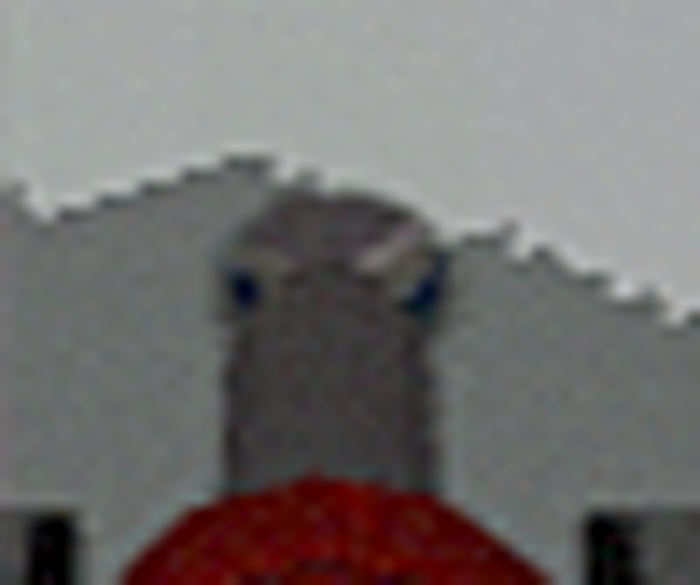

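```bash
python3 -m inch '[[0,0.025,0.08,0,0,0,1],[0,0.005,0.08,0,0,0,1],[0,0.005,0.08,0,0,0,1],[0,0.004,0.06,0,0,0,1],[0,0.004,0.06,0,0,0,1],[0,0,0,0,0,0,1],[0,0,0,0,0,0,1],[0,0,0,0,0,0,1]]' >/dev/null
python3 -c "
from h import *
st()"
```

```text
t 32.45 base mm [-47.93  -0.93] z 96.37 yaw -108.15 tilt [ 0.0198  0.0597 -0.998 ] F base [-0.47  0.41 -0.44] w 0.0189
```

```bash
python3 -m inch '[[0,0.004,0.06,0,0,0,1],[0,0.004,0.06,0,0,0,1],[0,0.004,0.06,0,0,0,1],[0,0.004,0.06,0,0,0,1],[0,0,0,0,0,0,1],[0,0,0,0,0,0,1],[0,0,0,0,0,0,1],[0,0,0,0,0,0,1]]' >/dev/null
python3 -c "
from h import *
st();o=bot.get_obs();print(o['ft_torque'])"
```

```text
t 33.25 base mm [-47.92  -0.97] z 90.34 yaw -108.15 tilt [ 0.0198  0.0597 -0.998 ] F base [-0.15  0.75 -0.75] w 0.0186
[-0.05861695  0.01487069 -0.00089508]
```

```bash
python3 -m inch '[[0,0.004,0.06,0,0,0,1],[0,0.004,0.06,0,0,0,1],[0,0.004,0.06,0,0,0,1],[0,0.004,0.06,0,0,0,1],[0,0,0,0,0,0,1],[0,0,0,0,0,0,1],[0,0,0,0,0,0,1],[0,0,0,0,0,0,1]]' >/dev/null
python3 -c "
from h import *
st();o=bot.get_obs();print(o['ft_torque'])
im,d,c,f=cam('wrist')
cv2.imwrite('pics/w18z.png',cv2.resize(im[190:325,275:375],None,fx=5,fy=4.4,interpolation=cv2.INTER_CUBIC))
"
```

```text
t 34.05 base mm [-47.95  -0.98] z 84.34 yaw -108.15 tilt [ 0.0197  0.0597 -0.998 ] F base [-0.11 -0.62 -1.35] w 0.0183
[-0.09329895  0.03358645 -0.03051315]
```

View pics/w18z.png

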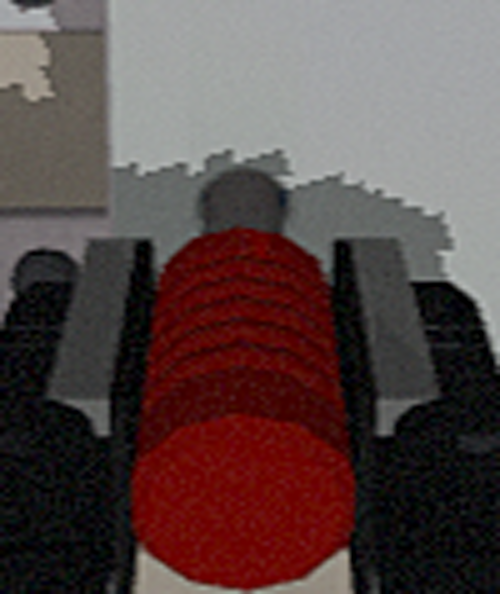

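```bash
python3 -m inch '[[0.01,0.003,0.04,0,0,0,1],[0,0.003,0.04,0,0,0,1],[0,0.003,0.04,0,0,0,1],[0,0.003,0.04,0,0,0,1],[0,0,0,0,0,0,1],[0,0,0,0,0,0,1],[0,0,0,0,0,0,1],[0,0,0,0,0,0,1]]' >/dev/null
python3 -c "
from h import *
st();o=bot.get_obs();print(o['ft_torque'])"
python3 -m inch '[[0,0.003,0.04,0,0,0,1],[0,0.003,0.04,0,0,0,1],[0,0.003,0.04,0,0,0,1],[0,0.003,0.04,0,0,0,1],[0,0,0,0,0,0,1],[0,0,0,0,0,0,1],[0,0,0,0,0,0,1],[0,0,0,0,0,0,1]]' >/dev/null
python3 -c "
from h import *
st();o=bot.get_obs();print(o['ft_torque'])"
```

```text
t 34.9 base mm [-47.86  -1.2 ] z 80.16 yaw -108.15 tilt [ 0.0193  0.0595 -0.998 ] F base [ 0.7  -1.08 -1.62] w 0.0186
[-0.34114713  0.07943392 -0.04482359]
t 35.7 base mm [-47.79  -1.13] z 76.17 yaw -108.15 tilt [ 0.0195  0.0597 -0.998 ] F base [ 0.4  -0.59 -1.35] w 0.0185
[-0.31581246  0.0026388   0.01021912]
```

```bash
python3 -m inch '[[0,0.003,0.04,0,0,0,1],[0,0.003,0.04,0,0,0,1],[0,0.003,0.04,0,0,0,1],[0,0.003,0.04,0,0,0,1],[0,0,0,0,0,0,1],[0,0,0,0,0,0,1],[0,0,0,0,0,0,1],[0,0,0,0,0,0,1]]' >/dev/null
python3 -c "
from h import *
st();o=bot.get_obs();print(o['ft_torque'])"
```

```text
t 36.5 base mm [-47.82  -1.17] z 72.15 yaw -108.15 tilt [ 0.0194  0.0597 -0.998 ] F base [-0.18 -1.05 -1.37] w 0.0185
[-0.33514918  0.01687739 -0.05406179]
```

```bash
python3 -m inch '[[0,0.003,0.04,0,0,0,1],[0,0.003,0.04,0,0,0,1],[0,0.003,0.04,0,0,0,1],[0,0.003,0.04,0,0,0,1],[0,0,0,0,0,0,1],[0,0,0,0,0,0,1],[0,0,0,0,0,0,1],[0,0,0,0,0,0,1]]' >/dev/null
python3 -c "
from h import *
st();o=bot.get_obs();print(o['ft_torque'])"
python3 -m inch '[[0,0.003,0.04,0,0,0,1],[0,0.003,0.04,0,0,0,1],[0,0.003,0.04,0,0,0,1],[0,0,0,0,0,0,1],[0,0,0,0,0,0,1],[0,0,0,0,0,0,1],[0,0,0,0,0,0,1],[0,0,0,0,0,0,1]]' >/dev/null
python3 -c "
from h import *
st();o=bot.get_obs();print(o['ft_torque'])"
```

```text
t 37.3 base mm [-47.68  -1.17] z 68.19 yaw -108.15 tilt [ 0.0197  0.0597 -0.998 ] F base [ 0.88 -0.68 -0.94] w 0.0187
[-0.33086338 -0.01365741  0.00699153]
t 38.1 base mm [-47.97  -1.25] z 65.08 yaw -108.15 tilt [ 0.0191  0.0598 -0.998 ] F base [-0.15 -0.61 -0.85] w 0.0189
[-0.1179522   0.14728768 -0.01706109]
```

```bash
python3 -m inch '[[0,0.003,0.04,0,0,0,1],[0,0.003,0.04,0,0,0,1],[0,0.003,0.04,0,0,0,1],[0,0.003,0.04,0,0,0,1],[0,0,0,0,0,0,1],[0,0,0,0,0,0,1],[0,0,0,0,0,0,1],[0,0,0,0,0,0,1]]' >/dev/null
python3 -c "
from h import *
st();o=bot.get_obs();print(o['ft_torque'])"
python3 -m inch '[[0,0.002,0.03,0,0,0,1],[0,0.002,0.03,0,0,0,1],[0,0.002,0.03,0,0,0,1],[0,0,0,0,0,0,1],[0,0,0,0,0,0,1],[0,0,0,0,0,0,1],[0,0,0,0,0,0,1],[0,0,0,0,0,0,1]]' >/dev/null
python3 -c "
from h import *
st();o=bot.get_obs();print(o['ft_torque'])"
```

```text
t 38.9 base mm [-47.97  -1.37] z 61.0 yaw -108.15 tilt [ 0.0191  0.0597 -0.998 ] F base [-0.42  0.27 -1.61] w 0.0191
[-0.02745965  0.27538052  0.08060435]
t 39.7 base mm [-47.85  -1.34] z 58.89 yaw -108.15 tilt [ 0.0194  0.0596 -0.998 ] F base [-2.02  0.22  1.8 ] w 0.0183
[-0.06049723  0.48893809 -0.01058544]
```

```bash
python3 -m inch '[[0,0.002,0.03,0,0,0,1],[0,0.001,0.02,0,0,0,1],[0,0,0,0,0,0,1],[0,0,0,0,0,0,1],[0,0,0,0,0,0,1],[0,0,0,0,0,0,1],[0,0,0,0,0,0,1],[0,0,0,0,0,0,1]]' >/dev/null
python3 -c "
from h import *
st();o=bot.get_obs();print(o['ft_torque'])
im,d,c,f=cam('wrist')
cv2.imwrite('pics/w19z.png',cv2.resize(im[190:325,275:375],None,fx=5,fy=4.4,interpolation=cv2.INTER_CUBIC))
im,d,c,f=cam('side'); cv2.imwrite('pics/s19.png',cv2.resize(im[150:220,280:350],None,fx=8,fy=8,interpolation=cv2.INTER_CUBIC))
"
```

```text
t 40.5 base mm [-47.78  -1.27] z 57.77 yaw -108.15 tilt [ 0.0196  0.0598 -0.998 ] F base [-2.88 -0.46  3.88] w 0.0189
[0.03087923 0.81548339 0.09708052]
```

View pics/w19z.png

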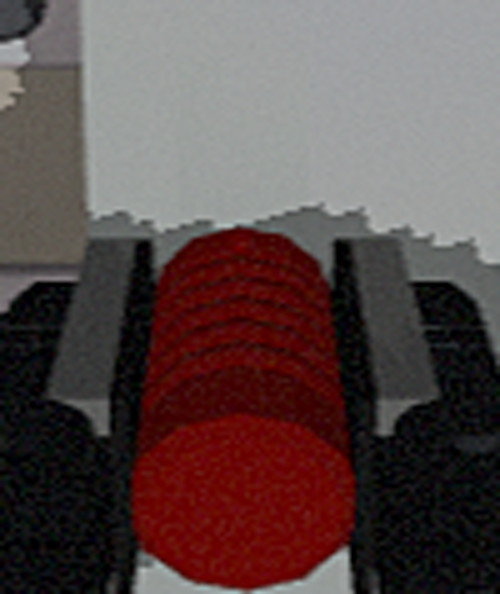

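View pics/s19.png

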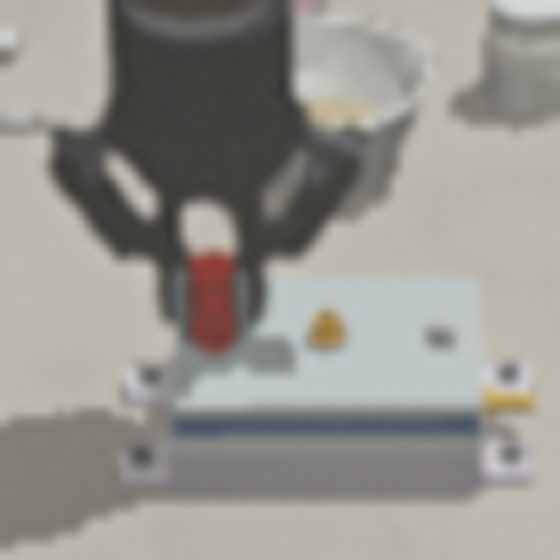

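```bash
python3 -m inch '[[-0.02,0,0,0,0,0,1],[0,0,0,0,0,0,1],[0,0.001,0.02,0,0,0,1],[0,0.001,0.02,0,0,0,1],[0,0,0,0,0,0,1],[0,0,0,0,0,0,1],[0,0,0,0,0,0,1],[0,0,0,0,0,0,1]]' >/dev/null
python3 -c "
from h import *
st();o=bot.get_obs();print(o['ft_torque'])"
```

```text
t 41.4 base mm [-47.85  -1.21] z 57.4 yaw -108.15 tilt [ 0.0207  0.0596 -0.998 ] F base [-3.21 -0.75  9.15] w 0.0183
[-0.12286473  0.90311725 -0.01482887]
```

```bash
python3 -m inch '[[0,0,-0.02,0,0,0,0.8],[0,0,0,0,0,0,0.45],[0,0,0,0,0,0,0.3],[0,0,0,0,0,0,0.3],[0,0,0,0,0,0,0.3],[0,0,0,0,0,0,0.3],[0,0,0,0,0,0,0.3],[0,0,0,0,0,0,0.3]]' 
python3 -c "
from h import *
st()
im,d,c,f=cam('wrist')
cv2.imwrite('pics/w20.png',im[150:380,200:450])
"
```

```text
clock: 42.2
eef_pos: [0.4742, 0.0399, 0.0571]
tool_rot: [0.987, -0.158, 0.005, -0.031]
ft_force: [1.0, -0.3, -0.6]
grip_width: 0.0301
t 42.2 base mm [-48.28  -1.32] z 57.14 yaw -108.15 tilt [ 0.0195  0.0597 -0.998 ] F base [ 1.09  0.03 -0.56] w 0.0301
```

View pics/w20.png

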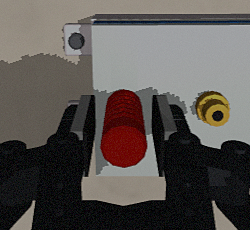

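```bash
python3 -m inch '[[0,-0.013,-0.2,0,0,0,0.3],[0,-0.025,-0.4,0,0,0,0.3],[0,-0.038,-0.6,0,0,0,0.3],[0,-0.05,-0.8,0,0,0,0.3],[0,0,-0.8,-0.01,0,0,0.3],[0,0.3,-0.8,-0.01,0,0,0],[0,0.8,-0.3,0,0,0,0],[0,0.8,0,0,0,0,0]]' >/dev/null
python3 -m inch '[[0,0.6,0,0,0,0,0],[0,0.2,0,0,0,0,0],[0,0,0,0,0,0,0],[0,0,0,0,0,0,0],[0,0,0,0,0,0,0],[0,0,0,0,0,0,0],[0,0,0,0,0,0,0],[0,0,0,0,0,0,0]]'
python3 - <<'E'
from h import *
import pickle
st()
im,d,c,f=cam('wrist'); cv2.imwrite('pics/w21.png',im);np.save('pics/w21.npy',d); pickle.dump((c,f),open('pics/w21.pkl','wb'))
im,d,c,f=cam('side'); cv2.imwrite('pics/s21.png',cv2.resize(im[140:230,265:365],None,fx=7,fy=6.5,interpolation=cv2.INTER_CUBIC))
E
```

```text
clock: 43.85
eef_pos: [0.4526, -0.0258, 0.1544]
tool_rot: [0.988, -0.157, -0.0, 0.0]
ft_force: [-0.2, 0.0, 0.6]
grip_width: 0.0428
t 43.85 base mm [-48.51 -70.44] z 154.39 yaw -108.12 tilt [-2.e-04  0.e+00 -1.e+00] F base [-0.18 -0.04  0.64] w 0.0428
```

View pics/w21.png

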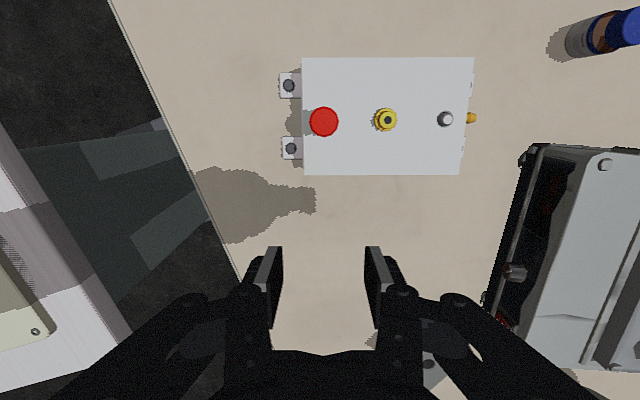

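View pics/s21.png

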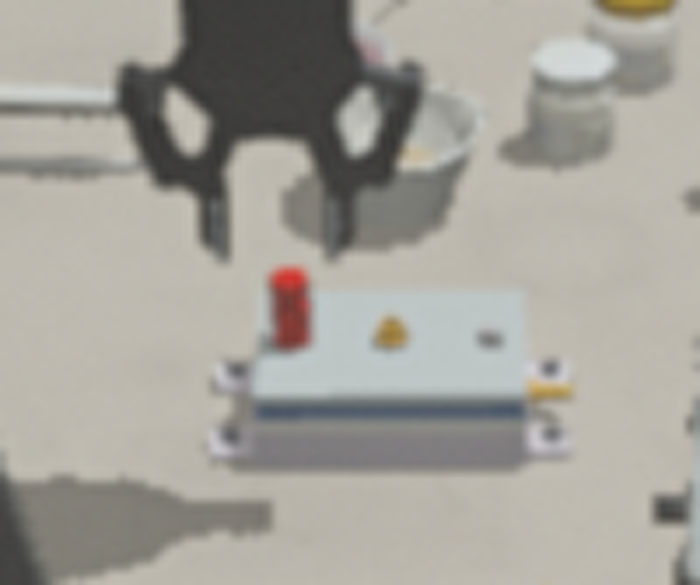

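```bash
python3 - <<'E'
from h import *
import pickle
im=cv2.imread('pics/w21.png'); d=np.load('pics/w21.npy'); c,f=pickle.load(open('pics/w21.pkl','rb'))
def zz(u,v,r=3): return np.median([px2w(a,b,d[b,a],c,f)[2] for a in range(u-r,u+r) for b in range(v-r,v+r)])
print('pin top',zz(324,122),'cover near',zz(324,155),zz(324,90),'port side',zz(410,120),'bench',zz(380,200))
cv2.imwrite('pics/w21z.png',cv2.resize(im[45:190,270:480],None,fx=3.8,fy=3.8,interpolation=cv2.INTER_CUBIC))
t=bot.camera('top')[0]; cv2.imwrite('pics/t21.png',t)
E
```

```text
pin top 0.09185083258501314 cover near 0.0482420631912845 0.048527390206260214 port side 0.048518275393376165 bench -0.0015649338059050403
```

View pics/w21z.png

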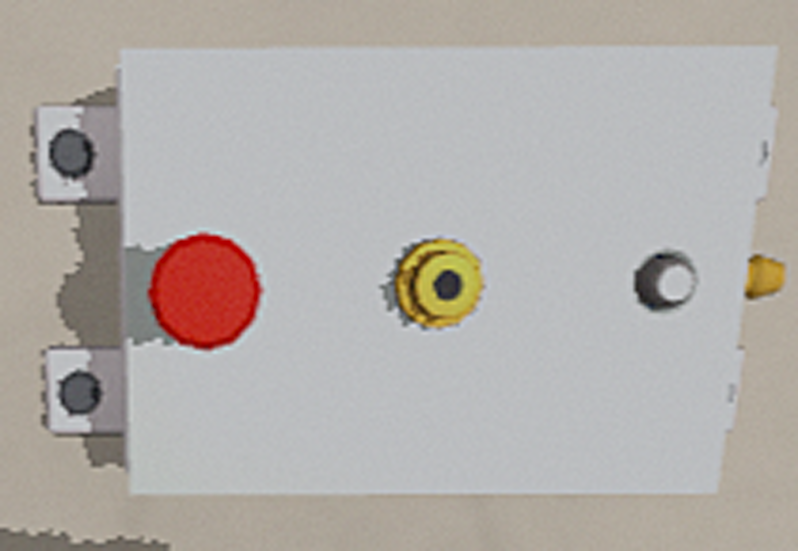

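View pics/t21.png

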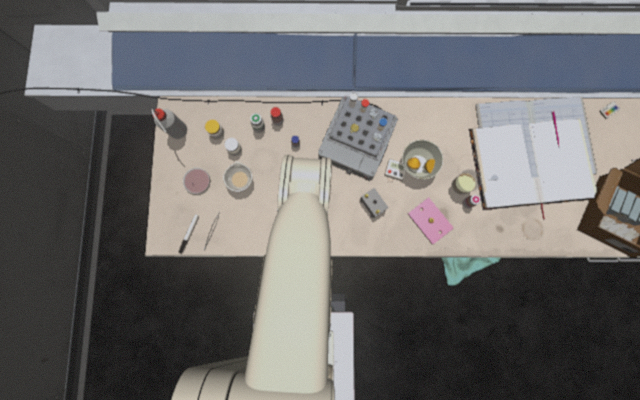

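```bash
python3 -c "
from workcell import bot
print(bot.job_done())"
```

```text
the job is handed in; nothing more can be done
None
```

The three plates are flush with the base and the alignment pin is fully home, its grip resting on the cover plate. I handed the job in at about 44 s of the 64 s allowed.

**Plates:** I pushed the −y sides with closed fingers until the fingers stopped rigidly on the base flank (about 15 N), then did the same from the +y side (about 10 N). The second push left the cover plate about 2 mm too far over. I nudged it back with the fingertips to the position where the fingers had met the flank. The fingertips first caught the cover's top edge, with about 6 N upward, so I backed off, went lower and pushed again.

**Pin:** It sat about 3.6° off the tool axis in the grip, so I tilted the tool to stand it upright. It then went down in small steps with almost no force until the height stopped changing at 9 N, at the same tool height as when I gripped it in the block (57.4 mm).

**Last checks:**
- **Seating:** by camera depth the pin's top is about 43.5 mm above the cover, against 44 mm for a seated grip.
- **Plates:** no plate edge sticks out in the wrist or side pictures.
- **Bystanders:** the mortar, petri dish, forceps and pink plate look unmoved in the top picture.
- **Robot:** the gripper is clear of everything.

**Disagreement:** the wrist camera's estimate of the hole position across the cell differed from the positions felt by contact by about 1–2 mm. I lined the pin up by comparing pin and hole in the same picture instead.

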